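# Let the ledger down on the bench lift with the release-valve key

### The job

The ledger is up on the hydraulic bench lift and has to come down. Fit the loose T-shaped key onto the flat-sided valve spindle on the lift's pump block without forcing it, and crack the release valve open (anticlockwise) just a fraction of a turn, so that the platform sinks slowly, no faster than about 3 cm a second, all the way down to its bottom stop. Then gently turn the valve fully shut again and leave the key standing on the spindle; do not push on the ledger or the lift, and leave the other things on the table where they are.

Things in the scene. Friction and masses are not known exactly. Their poses are not given: they have to be found in the camera images.
- key_grip (a point): Loose dark steel valve key standing on the table: centre of its T-bar (64 mm along x, 12 mm thick along y, 22 mm high), 42 mm above its underside. Below the bar a neck 13 mm high, then a block 38 x 26 x 18 mm. Pocket in the underside: 22.2 mm (x) by 8 mm (y), 15 mm deep, 1.5 mm chamfer. 140 g. A half turn makes no difference.
- tang (a point): Centre of the top of the brass valve spindle, upright on the aluminium pump block at the robot's end of the lift: 20 mm along its x, 6 mm along its y, 14 mm high (top 4 mm only 17.5 x 3.8). Axes turn with the spindle. The key's underside seats on the steel gland 14 mm below; key_grip is then 28 mm above this point. All else within 80 mm is lower.
- valve (a joint): Valve angle, rad: 0 shut on its seat (hard stop), grows anticlockwise from above, to 1.5. Turns stiffly (about 0.1 N m) and stays where left. The lift starts to sink somewhere between 0.15 and 0.85, different each time, at up to 20 mm/s at once, then 10 to 25 mm/s faster per 0.1 rad more. Shutting stops it. The key has about 0.13 rad of play on the spindle each way.
- platform (a joint): How far the lift's platform has sunk from its highest position, in m: 0 at the start, 0.075 at its bottom stop. It can only sink; there is no way to raise it in this job.
- platform_top (a point): Centre of the lift's aluminium platform (220 x 270 mm with a grey felt pad), at the level of the felt's top. The platform rides on a steel ram and two guide rods on a grey base, 0.22 m beyond the spindle; with its ledger it reaches 0.23 m high when up.
- ledger_mid (a point): Centre of the dark ledger (224 x 274 x 36 mm, about 0.85 kg) that lies loose on the platform.
- tape_roll: Bystander: small roll of cotton tape, 57 mm across and 13 mm high; origin at the centre of its underside.
- paste_jar: Bystander: white jar with a black cap, 64 mm across and 68 mm high; origin at the centre of its underside.
- starch_stick: Bystander: glue stick standing on end, 28 mm across and 96 mm high; origin at the centre of its underside.
- loupe: Bystander: black eyepiece loupe, 40 mm across and 28 mm high; origin at the centre of its underside.
- bone_folder: Bystander: flat bone folder, 154 x 23 x 8 mm, long along its y; origin at the centre of its underside.
Mind the look-alikes: they are no part of the job. Of the things like the part that bears key_grip, leave any that is brown, purple or turquoise; of the rest the larger one is meant.

How it is judged (in metres and radians):
On the way, in this order (a step that is already met when the one before it is completed fails the run):
1. the key is seated on the valve spindle, with its underside down on the gland (z of key_grip in the frame of tang below 0.032 m and horizontal distance between key_grip and tang below 0.005 m and angle between key_grip's own z axis and vertical below 0.12 rad), for 0.2 s.
2. with the valve open, the platform has sunk to its bottom stop (value of joint platform above 0.0725 m and value of joint valve above 0.1 rad), for 0.1 s.
At the end, for the whole second after the job is handed in: The platform is at its bottom stop (within 3 mm) with the ledger still lying on it (centre within 30 mm of the platform's centre), the valve is shut (within 0.07 rad of its seat), the key stands seated upright on the spindle (within 4 mm of full depth), and all is at rest (all of step 1 and value of joint platform above 0.072 m and value of joint valve below 0.07 rad and horizontal distance between ledger_mid and platform_top below 0.03 m and z of ledger_mid in the frame of platform_top below 0.03 m and linear speed of ledger below 0.02 m/s and velocity of joint platform below 0.005 m/s); the robot touches nothing.
It fails at once if the platform sinks faster than 35 mm/s (velocity of joint platform above 0.035 m/s).
It fails at once if the key is forced: more than 42 N between the key and the lift with its spindle (contact force between key and lift above 42 N).
It fails at once if the robot pushes on the lift or the ledger with more than 8 N (contact force between any of the fingers, the arm and lift above 8 N or contact force between any of the fingers, the arm and ledger above 8 N).
It fails at once if a bystander on the table is moved by more than 30 mm (distance of any of tape_roll, paste_jar, starch_stick, loupe, bone_folder from where it was at the start of the episode above 0.03 m).
It also fails if it takes over 67 s, if anything falls off the work surface, if the arm or the gripper's body presses on something with over 40 N, if the wrist force passes 120 N, or if a joint passes its speed limit or range.

### The arm

A 6-joint arm with a two-finger parallel gripper is mounted at the origin on a cart in front of the work surface, level with it; the furniture and walls round the work are solid. World frame = base frame: x ahead of the robot, y to its left, z up, the work surface at z = 0. Lengths are in m, angles in degrees, forces in N, time in s.
With the tool pointing down it reaches from about 0.375 to 0.9 m from the base axis. Payload 3.1 kg.
Tool frame: the origin (TCP) lies at the very end of the fingers, on their centre line; the grasp point (between the pads) lies 19 mm behind it (bot.hold_point_z is the z of the grasp point in the tool frame, in m); z points along the fingers, y is the direction in which the jaws open and shut (so a half turn about z gives the same grasp; the last joint's range is limited). The gripper opens to 87 mm and grips with 3 to 60 N. Pads are 19 mm wide; open, the fingers measure 117 mm over their backs; the gripper's body (75 mm by 190 mm) begins 51 mm behind the grasp point.
Start: joints at [65.861, 30.224, 82.088, -0, 67.689, -10.227], TCP at [0.15, 0.607, 0.223] pointing down, gripper open.
Joint ranges: [-176.69, 176.69], [-43.24, 126.21], [12.49, 139.97], [-82, 262], [0, 151.66], [-163.58, 163.58]. Speed limits (degrees/s): [159.86, 159.86, 180, 180, 180, 180].

### API

Orientations are given as a 3x3 rotation matrix whose columns are the frame's x, y, z axes.
In Python, from rig import bot gives the robot as it stands.
- The arm moves only by the tool servo_tool, never from a script. Its argument "increments" is a list of rows, each a list of 3 entries, a list of its own where there are three numbers: the closure, from 0 (fully open) to 1 (shut), then the shift along the tool's x, y, z in mm, then the turn about the tool's z in degrees. In form: [[claw, [x, y, z], turn], ...]. A call has 1 to 5 rows; each row shifts and turns the commanded pose from where the row before left it, along the tool's axes as they then stand; what a row does not reach is not made up. A row lasts 1/8 s, in which the tool goes at most 62.5 mm and 10.7 degrees, less where a joint would pass 70% of its speed; a pose out of reach is approached as far as the arm can. A call with a gripper value outside its range is refused whole. The fingers move at their own pace and stop on an object; the grip force is fixed at half the most. Time passes only in rows, so rows that do not move let the fingers close. It gives the time, the measured TCP pose, the force and the opening at its end, in the units of the state.
- bot.read_state(): the state, without advancing time (a new reading comes with each control period).
- bot.capture(name): name is "scene" or "side" or "wrist"; returns (picture, depth): 480x640x3 uint8, blue, green, red; 480x640 float32, m along the optical axis (not along the pixel's ray), 0 where there is no reading.
- bot.camera_info(name): a dict with "K" (3x3 intrinsics, pixels), "distortion" ([k1, k2, p1, p2, k3] as OpenCV has them; the pictures are not rectified), "R" (3x3) and "t" (3): a world point X has camera coordinates R X + t; the wrist camera has in their place "mount" (4x4, takes a point from camera to tool coordinates, whose origin is the TCP and whose axes are the flange's). Camera axes: x right, y down, z forward; pixel columns grow to the right and rows downward; lengths in m; the calibration is good to about 2 mm. A picture is of the moment at which its call begins: read the wrist's pose just before it. camera_info takes no time and is no camera call.
- bot.hand_in(): hands the job in, once; it reports no verdict.
Trained networks look in the newest picture that a camera, given by its name, has taken for a name from the list of things; names that differ only in an ending like _2 or _b are one class to them, and where a whole thing is asked for, a point or a joint stands for the part that bears it (a point fixed in the world has none). Each returns a list of dicts, best first, with "p" (0 to 1); they miss things now and then, are a little off and sometimes report something else, mostly with a low value. They report only what shows in the picture. A call takes as long as a camera call. They do not tell look-alikes from the thing itself.
- bot.find_in(camera, thing): "bbox" ([left, top, right, bottom] in pixels, round what is visible of it).
- bot.trace(camera, thing): "region" (480x640 bool, what is visible of it) and "bbox" ([left, top, right, bottom] in pixels, round what is visible of it).
The state is a dict: "time_s": time; "joint_positions": joint angles; "qvel": joint speeds; "tau": joint torques, N m; "position": TCP position; "tcp_rot": TCP orientation; "force": force on the tool from outside, world axes, zero at the start; "moment": the same for the moment, N m; "opening": opening from 0.0 (shut) to 1.0 (fully open).
Only numpy, scipy, OpenCV 4.12 (cv2) and the standard library are available. Lean on these libraries where they do the work, as an engineer would, in place of code of your own. Each camera call takes 0.05 s, during which the arm holds its last target.

## Working session

There is one attempt and no reset: what is moved stays moved. The work goes in short steps, Python scripts to look and compute and a tool call to move; the robot and the scene stay as the last step left them, time stands still between calls to the robot, and variables do not carry over. Pictures are saved under pics/ and viewed, and the job is handed in when it is done.

Besides the shell and the picture viewer there is one more tool, called after "Call:" in YAML: its name, and indented under it one key for each argument. servo_tool: Moves the arm, as the interface text tells. Its arguments: {"type":"object","properties":{"increments":{"type":"array","items":{"type":"array"}}},"required":["increments"]}

```bash
ls; mkdir -p pics; python3 - <<'E'
from rig import bot
import cv2,numpy as np
s=bot.read_state();print({k:np.round(v,3).tolist() for k,v in s.items()},bot.hold_point_z)
for c in ("scene","side"):
    p,d=bot.capture(c);cv2.imwrite(f"pics/{c}0.png",p);np.save(f"pics/{c}0.npy",d)
    i=bot.camera_info(c);print(c,i)
    for t in ("key_grip","tang","platform_top","ledger_mid"):
        print(t,[(np.round(r["bbox"],0).tolist(),round(r["p"],2)) for r in bot.find_in(c,t)])
print(bot.camera_info("wrist"))
E
```

```text
pics
{'time_s': 0.0, 'joint_positions': [65.861, 30.28, 82.156, -0.001, 67.688, -10.226], 'qvel': [0.03, -0.107, 0.039, 0.021, 0.005, 0.006], 'tau': [0.001, -44.004, -17.659, 0.063, 0.058, -0.0], 'position': [0.15, 0.606, 0.222], 'tcp_rot': [[-0.971, 0.24, -0.001], [0.24, 0.971, -0.002], [0.0, -0.002, -1.0]], 'force': [0.135, 0.308, -0.231], 'moment': [0.031, 0.032, 0.05], 'opening': 0.999} -0.0187
scene {'K': array([[574.98262838,   0.        , 314.63383794],
       [  0.        , 574.98262838, 241.65615137],
       [  0.        ,   0.        ,   1.        ]]), 'distortion': array([-0.1844225,  0.       ,  0.       ,  0.       ,  0.       ]), 'R': array([[-0.57681825, -0.81668425, -0.01753689],
       [-0.61718333,  0.44977512, -0.64559049],
       [ 0.53513125, -0.3615649 , -0.7634824 ]]), 't': array([0.19726213, 0.45454827, 1.04042474])}
key_grip [([255.0, 280.0, 283.0, 298.0], 0.57), ([256.0, 356.0, 270.0, 393.0], 0.55)]
tang []
platform_top [([237.0, 176.0, 384.0, 227.0], 0.6)]
ledger_mid [([238.0, 114.0, 388.0, 224.0], 0.69)]
side {'K': array([[443.73845184,   0.        , 310.7
[... 687 characters left out ...]
2.0], 0.81)]
ledger_mid [([207.0, 172.0, 301.0, 228.0], 0.92), ([322.0, 308.0, 342.0, 331.0], 0.37)]
{'K': array([[372.34783365,   0.        , 316.06864173],
       [  0.        , 372.34783365, 238.75962431],
       [  0.        ,   0.        ,   1.        ]]), 'distortion': array([-0.05538795,  0.        ,  0.        ,  0.        ,  0.        ]), 'mount': array([[-4.33535666e-04, -9.52374855e-01, -3.04929414e-01,
         8.53640328e-02],
       [ 9.99999404e-01, -7.18471066e-04,  8.22217725e-04,
        -2.65249928e-04],
       [-1.00214245e-03, -3.04928876e-01,  9.52374599e-01,
        -1.62910779e-01],
       [ 0.00000000e+00,  0.00000000e+00,  0.00000000e+00,
         1.00000000e+00]])}
```

View pics/scene0.png

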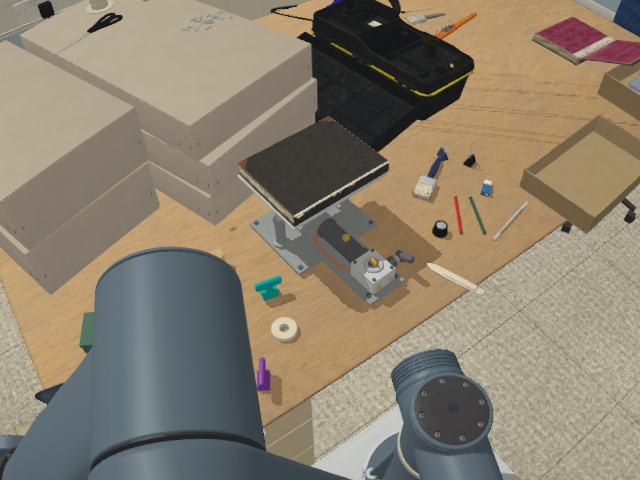

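View pics/side0.png

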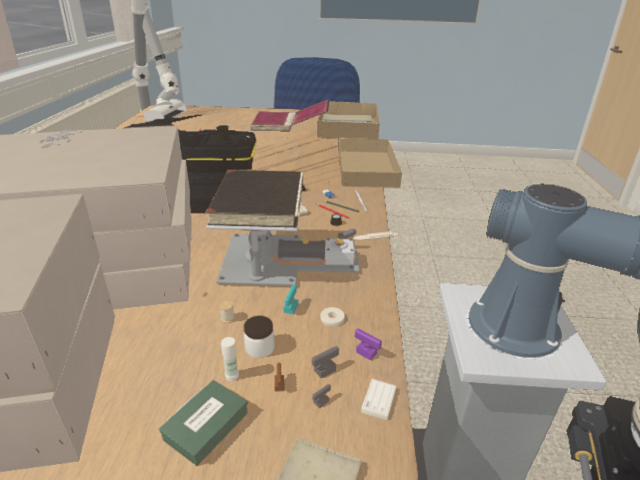

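The side view shows five T-keys: turquoise (290,300), purple (367,344), brown (280,377), large dark grey (324,361) and small dark grey (321,396). (333,220) is the loupe, and a lever at the pump also looks similar. By the description I choose the large dark grey one at (324,361), and I'll check it in a crop.

```bash
cat > h.py <<'E'
from rig import bot
import cv2,numpy as np
def info(c,st=None):
    i=bot.camera_info(c);K=i["K"];D=i["distortion"]
    if c=="wrist":
        st=st or bot.read_state();M=i["mount"];T=np.eye(4);T[:3,:3]=st["tcp_rot"];T[:3,3]=st["position"]
        W=T@M
    else:
        W=np.eye(4);W[:3,:3]=i["R"].T;W[:3,3]=-i["R"].T@i["t"]
    return K,D,W
def cloud(c,d,mask,I):
    K,D,W=I
    v,u=np.nonzero(mask&(d>0)); n=cv2.undistortPoints(np.c_[u,v].astype(np.float64)[:,None],K,D)[:,0]
    z=d[v,u][:,None];P=np.c_[n*z,z]
    return P@W[:3,:3].T+W[:3,3],u,v
def proj(X,I):
    K,D,W=I;R=W[:3,:3].T;t=-R@W[:3,3]
    return cv2.projectPoints(np.asarray(X,float).reshape(-1,1,3),cv2.Rodrigues(R)[0],t,K,D)[0][:,0]
E
python3 - <<'E'
from h import *
p=cv2.imread("pics/side0.png");d=np.load("pics/side0.npy")
a=cv2.resize(p[270:420,210:400],None,fx=4,fy=4,interpolation=cv2.INTER_CUBIC);cv2.imwrite("pics/crop_a.png",a)
I=info("side")
for n,b in dict(key=(308,345,342,378),small=(312,388,333,408),tang_area=(330,235,362,262)).items():
    m=np.zeros((480,640),bool);m[b[1]:b[3],b[0]:b[2]]=1
    P,u,v=cloud("side",d,m,I);
    k=P[:,2]>(0.006 if n!="tang_area" else .03);P=P[k];print(n,len(P),np.round(P.mean(0),3),np.round(P.min(0),3),np.round(P.max(0),3))
p=cv2.imread("pics/scene0.png");b=cv2.resize(p[220:320,300:440],None,fx=5,fy=5,interpolation=cv2.INTER_CUBIC);cv2.imwrite("pics/crop_b.png",b)
d=np.load("pics/scene0.npy")
m=np.zeros((480,640),bool);m[250:295,350:400]=1
P,u,v=cloud("scene",d,m,info("scene"))
for i in np.argsort(-P[:,2])[:300:20]:print(u[i],v[i],np.round(P[i],4))
E
```

```text
key 533 [0.438 0.188 0.035] [0.412 0.13  0.006] [0.465 0.206 0.058]
small 228 [0.441 0.268 0.024] [0.424 0.252 0.006] [0.456 0.282 0.041]
tang_area 595 [ 0.417 -0.211  0.056] [ 0.381 -0.3    0.03 ] [ 0.452 -0.182  0.083]
374 260 [ 0.4221 -0.2209  0.0832]
376 262 [ 0.4194 -0.2251  0.0756]
376 264 [ 0.4176 -0.224   0.0709]
373 257 [ 0.4384 -0.2322  0.0691]
372 257 [ 0.4401 -0.2308  0.0684]
356 253 [ 0.4711 -0.2087  0.068 ]
379 264 [ 0.4155 -0.2313  0.0676]
351 250 [ 0.4854 -0.2053  0.0673]
377 258 [ 0.432  -0.239   0.0668]
365 266 [ 0.4304 -0.2029  0.0663]
369 270 [ 0.4164 -0.2032  0.066 ]
366 261 [ 0.4406 -0.2139  0.0658]
378 264 [ 0.418  -0.2306  0.0655]
355 261 [ 0.4557 -0.194   0.0652]
351 254 [ 0.4774 -0.1992  0.065 ]
```

View pics/crop_a.png

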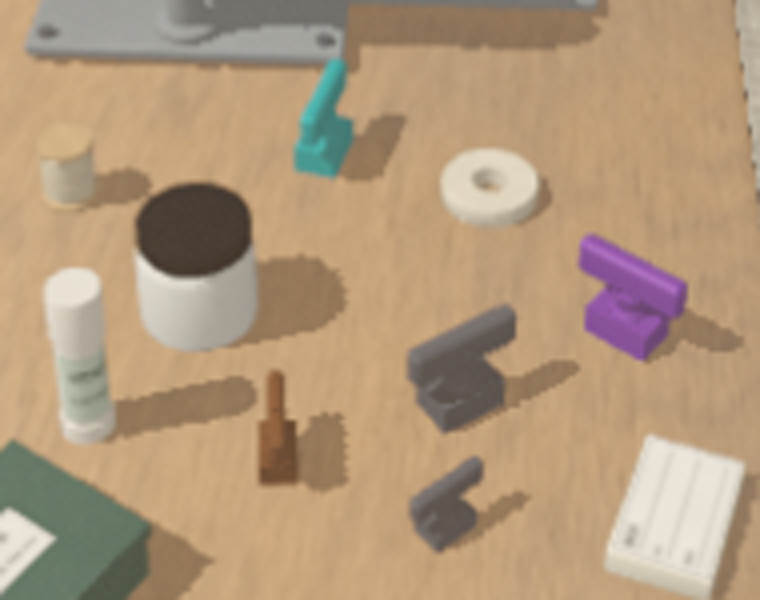

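View pics/crop_b.png

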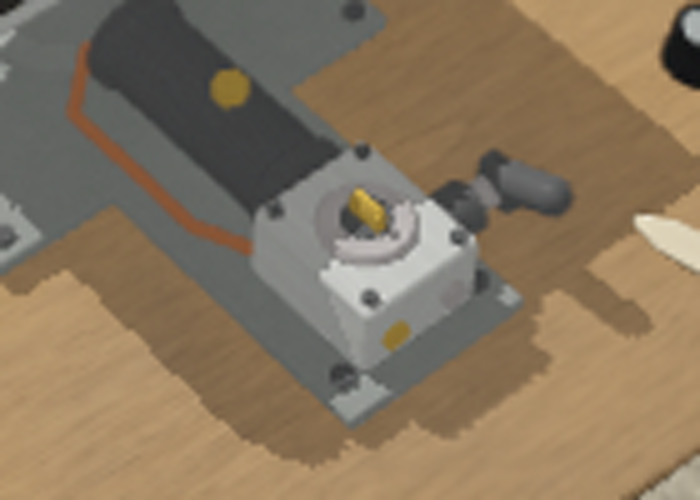

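```bash
cat >> h.py <<'E'
def bar(P,zlo,zhi):
    Q=P[(P[:,2]>zlo)&(P[:,2]<zhi)][:,:2].astype(np.float32)
    r=cv2.minAreaRect(Q);b=cv2.boxPoints(r);e=b[1]-b[0],b[2]-b[1]
    l=max(e,key=np.linalg.norm)
    return np.array(r[0]),sorted(r[1]),np.degrees(np.arctan2(l[1],l[0]))%180
def rel(p,z,a=None,st=None):
    "tool-frame shift in mm to bring TCP to world (p,z); turn deg so that tool x (mod 180) is at world angle a"
    st=st or bot.read_state();R=st["tcp_rot"];d=np.r_[p,z]-st["position"]
    yaw=np.degrees(np.arctan2(R[1,0],R[0,0]))
    out=np.round(R.T@d*1000,1)
    if a is not None: t=-((a-yaw+90)%180-90); return out,"turn",round(t,2),"yaw",round(yaw,2)
    return out,"yaw",round(yaw,2)
E
python3 - <<'E'
from h import *
d=np.load("pics/side0.npy");m=np.zeros((480,640),bool);m[345:378,308:342]=1
P,u,v=cloud("side",d,m,info("side"))
P=P[P[:,1]>.15]
for z in (.03,.04,.045): print(bar(P,z,.07))
c,_,a=bar(P,.035,.07)
print(rel(c,.2,a), bot.read_state()["joint_positions"])
E
```

```text
(array([0.43798172, 0.18466397]), [0.01592196151614189, 0.06431981921195984], np.float32(39.93837))
(array([0.43884021, 0.18364336]), [0.013634713366627693, 0.06429096311330795], np.float32(39.335884))
(array([0.43890971, 0.18356009]), [0.013606025837361813, 0.06427396833896637], np.float32(39.03664))
(array([-381.6, -341. ,   22.5]), 'turn', np.float64(-53.85), 'yaw', np.float64(166.09)) [ 6.58609734e+01  3.02259008e+01  8.20900567e+01 -1.83740092e-03
  6.76879502e+01 -1.02281542e+01]
```

The bar measures 64 x 13.6 mm at the right height, so it is the correct, larger grey key. I'll move over it and look with the wrist camera, then look at the spindle before grasping.

Call:
servo_tool:
  increments:
    - [0,[-42.4,-37.9,2.5],0]
    - [0,[-42.4,-37.9,2.5],0]
    - [0,[-42.4,-37.9,2.5],0]
    - [0,[-42.4,-37.9,2.5],0]
    - [0,[-42.4,-37.9,2.5],0]

```text
time_s: 1.12
position: [0.3115, 0.3704, 0.2103]
tcp_rot: [[-0.971, 0.24, 0.001], [0.24, 0.971, 0.001], [-0.001, 0.001, -1.0]]
force: [0.5, -0.9, -0.9]
opening: 1.003
```

Call:
servo_tool:
  increments:
    - [0,[-42.4,-37.9,2.5],0]
    - [0,[-42.4,-37.9,2.5],0]
    - [0,[-42.4,-37.9,2.5],0]
    - [0,[-42.4,-37.9,2.5],0]
    - [0,[0,0,0],0]

```text
time_s: 1.75
position: [0.4417, 0.1809, 0.2003]
tcp_rot: [[-0.969, 0.247, 0.003], [0.247, 0.969, -0.0], [-0.002, 0.0, -1.0]]
force: [0.7, 0.1, 0.4]
opening: 1.0
```

```bash
cat > look.py <<'E'
import sys
from h import *
n=sys.argv[1];st=bot.read_state();p,d=bot.capture("wrist")
cv2.imwrite(f"pics/w_{n}.png",p);np.savez(f"pics/w_{n}.npz",d=d,R=st["tcp_rot"],t=st["position"])
print(st["time_s"],np.round(st["position"],4),np.round(st["joint_positions"],1),np.round(st["tcp_rot"],3).tolist())
E
python3 look.py key
```

```text
1.75 [0.4417 0.1809 0.2003] [  8.8  20.8 104.3  -0.   54.8 -66.9] [[-0.969, 0.247, 0.003], [0.247, 0.969, -0.0], [-0.002, 0.0, -1.0]]
```

View pics/w_key.png

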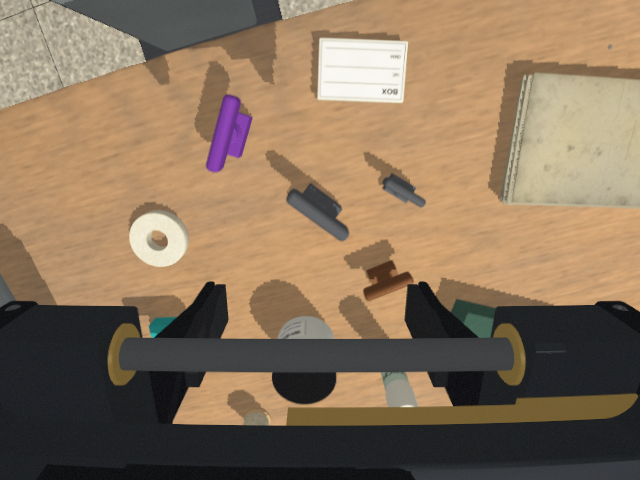

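Wrist view: the large grey key is at (318,215), right beneath the TCP. The purple key (230,135), small grey key (403,190) and brown key (387,283) are clearly separate.

```bash
cat > mk.py <<'E'
from h import *
z=np.load("pics/w_key.npz");I=info("wrist",dict(tcp_rot=z["R"],position=z["t"]))
m=np.zeros((480,640),bool);m[180:245,280:355]=1
P,u,v=cloud("wrist",z["d"],m,I)
for lo in (.03,.04,.045):print(bar(P,lo,.08))
print("top z",np.percentile(P[:,2],[95,99]),"table",np.percentile(P[:,2],[5,30]))
E
python3 mk.py
```

```text
(array([0.43675876, 0.18435811]), [0.014856870286166668, 0.06369328498840332], np.float32(38.961296))
(array([0.43746635, 0.18348306]), [0.012606188654899597, 0.06369328498840332], np.float32(38.961296))
(array([0.43748489, 0.18347828]), [0.012575428001582623, 0.06367050856351852], np.float32(38.96128))
top z [0.05366128 0.05445585] table [-0.00045147  0.00058139]
```

Call:
servo_tool:
  increments:
    - [0,[-11.3,-56.1,-4.3],0]
    - [0,[-11.3,-56.1,-4.3],0]
    - [0,[-11.3,-56.1,-4.3],0]
    - [0,[-11.3,-56.1,-4.3],0]
    - [0,[-11.3,-56.1,-4.3],0]

```text
time_s: 2.42
position: [0.4257, -0.102, 0.2219]
tcp_rot: [[-0.971, 0.238, 0.0], [0.238, 0.971, 0.0], [-0.0, 0.001, -1.0]]
force: [0.4, -0.3, -1.2]
opening: 1.003
```

Call:
servo_tool:
  increments:
    - [0,[-11.3,-56.1,-4.3],0]
    - [0,[-11.3,-56.1,-4.3],0]
    - [0,[0,0,0],0]

```text
time_s: 2.8
position: [0.422, -0.2192, 0.2308]
tcp_rot: [[-0.97, 0.244, 0.002], [0.244, 0.97, -0.002], [-0.003, -0.002, -1.0]]
force: [-0.1, 0.2, -0.1]
opening: 0.996
```

```bash
python3 look.py tang; python3 - <<'E'
from h import *
for t in ("tang","platform_top","ledger_mid","bone_folder","loupe"):
    print(t,[(np.round(r["bbox"],0).tolist(),round(r["p"],2)) for r in bot.find_in("wrist",t)])
E
```

```text
2.8 [ 0.422  -0.2192  0.2308] [ -40.9   18.   102.5   -0.    59.3 -116.8] [[-0.97, 0.244, 0.002], [0.244, 0.97, -0.002], [-0.003, -0.002, -1.0]]
tang [([301.0, 207.0, 329.0, 233.0], 0.75), ([359.0, 389.0, 449.0, 411.0], 0.48)]
platform_top [([613.0, 239.0, 638.0, 295.0], 0.64), ([360.0, 387.0, 449.0, 412.0], 0.6)]
ledger_mid [([416.0, 396.0, 453.0, 408.0], 0.59)]
bone_folder [([83.0, 73.0, 181.0, 202.0], 0.61), ([95.0, 255.0, 137.0, 290.0], 0.48)]
loupe [([97.0, 253.0, 141.0, 292.0], 0.63)]
```

View pics/w_tang.png

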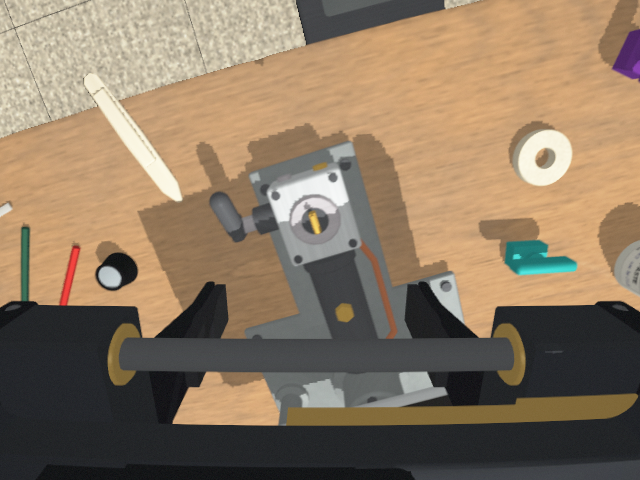

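The brass tang is at (314,222), clear inside its collar, with the pump body leading toward the ledger at the lower right.

```bash
cat > mt.py <<'E'
from h import *
z=np.load("pics/w_tang.npz");I=info("wrist",dict(tcp_rot=z["R"],position=z["t"]));d=z["d"]
p=cv2.imread("pics/w_tang.png")
m=np.zeros((480,640),bool);m[190:255,280:355]=1
P,u,v=cloud("wrist",d,m,I);print(np.percentile(P[:,2],[50,90,97,99,99.8]))
hsv=cv2.cvtColor(p,cv2.COLOR_BGR2HSV)
for zl in (.070,.074,.078):
    k=P[:,2]>zl; print(zl,k.sum(),bar(P[k],0,1),P[k].mean(0).round(4),u[k].mean(),v[k].mean())
b=(hsv[...,0]>15)&(hsv[...,0]<35)&(hsv[...,1]>130)&(hsv[...,2]>110)&m
Q,_,_=cloud("wrist",d,b,I);print("brass",b.sum(),bar(Q,.05,.1),np.percentile(Q[:,2],[5,50,95]))
cv2.imwrite("pics/tangcrop.png",cv2.resize(p[190:255,275:355],None,fx=8,fy=8,interpolation=cv2.INTER_CUBIC))
# block & platform axes
m=np.zeros((480,640),bool);m[140:420,240:470]=1
A,_,_=cloud("wrist",d,m,I)
print("high",(A[:,2]>.13).sum(), A[A[:,2]>.13].min(0) if (A[:,2]>.13).any() else 0)
zs=np.load("pics/scene0.npy");m=np.ones((480,640),bool);m[:,:200]=0;m[:100]=0;m[260:]=0;m[:,420:]=0
S,_,_=cloud("scene",zs,m,info("scene"));L=S[(S[:,2]>.215)&(S[:,2]<.25)];print("ledger",bar(L,0,1),np.percentile(L[:,2],[5,50,95]))
E
python3 mt.py
```

```text
[0.06237844 0.06738507 0.07530905 0.07999892 0.08101539]
0.07 165 (array([ 0.42402527, -0.22156195]), [0.005966767203062773, 0.02020222134888172], np.float32(3.8050508)) [ 0.4229 -0.2213  0.078 ] 314.2121212121212 222.74545454545455
0.074 151 (array([ 0.42402786, -0.22160108]), [0.005888328887522221, 0.02020222134888172], np.float32(3.8050508)) [ 0.4232 -0.2215  0.0785] 314.17218543046357 223.28476821192052
0.078 86 (array([ 0.42410287, -0.2213286 ]), [0.004248026758432388, 0.01763802580535412], np.float32(1.7971013)) [ 0.4236 -0.2216  0.0801] 314.1511627906977 224.1860465116279
brass 152 (array([ 0.42319018, -0.22139335]), [0.005806891247630119, 0.0185543280094862], np.float32(3.6871285)) [0.0716177  0.07927811 0.08115418]
high 14444 [ 0.38394757 -0.23024726  0.17850986]
ledger (array([ 0.68490511, -0.20002131]), [0.31026187539100647, 0.3502734303474426], np.float32(15.603458)) [0.21715128 0.22106133 0.23167867]
```

View pics/tangcrop.png

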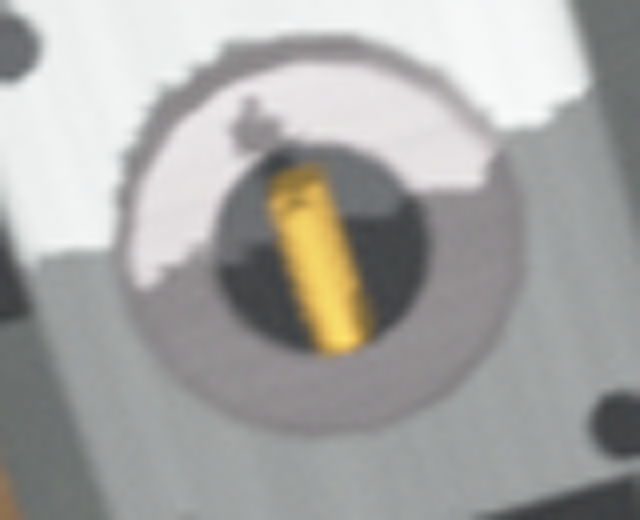

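```bash
python3 - <<'E'
from h import *
for c,nm in (("side","ledger_mid"),("scene","ledger_mid")):
    p,d=bot.capture(c);cv2.imwrite(f"pics/{c}1.png",p)
    r=bot.trace(c,nm)[0];print(c,r["p"],r["bbox"])
    P,u,v=cloud(c,d,cv2.erode(r["region"].astype(np.uint8),np.ones((3,3)))>0,info(c))
    print(np.percentile(P[:,2],[1,10,50,90,99]))
    T=P[(P[:,2]>.22)&(P[:,2]<.24)]
    b=bar(T,0,1);print(b)
    q=cv2.boxPoints((b[0],(0,0),0)); 
    # nearest to spindle
    dd=np.hypot(T[:,0]-.424,T[:,1]+.2214);print("nearest",np.percentile(dd,[0,.3,1]),"corners",np.round(cv2.boxPoints(cv2.minAreaRect(T[:,:2].astype(np.float32))),3).tolist())
z=np.load("pics/w_tang.npz");I=info("wrist",dict(tcp_rot=z["R"],position=z["t"]));d=z["d"]
m=np.zeros((480,640),bool);m[150:290,250:380]=1
P,u,v=cloud("wrist",d,m,I);k=(P[:,2]>.058)&(P[:,2]<.0645);print("block top z",np.median(P[k,2]),bar(P[k],0,1))
k=(P[:,2]>.064)&(P[:,2]<.0705)&(np.hypot(P[:,0]-.424,P[:,1]+.2214)<.02);print("ring",np.median(P[k,2]),bar(P[k],0,1), cv2.minEnclosingCircle(P[k][:,:2].astype(np.float32)))
E
```

```text
side 0.77 [208.8, 170.3, 303.0, 229.0]
[0.18983202 0.20217493 0.22231248 0.22376852 0.22485222]
(array([ 0.64146286, -0.2093644 ]), [0.21294698119163513, 0.27128633856773376], np.float32(93.543335))
nearest [0.11275796 0.11773002 0.12259306] corners [[0.5270000100135803, -0.08100000023841858], [0.5440000295639038, -0.35100001096725464], [0.7559999823570251, -0.33799999952316284], [0.7390000224113464, -0.06700000166893005]]
scene 0.98 [239.7, 128.8, 367.4, 188.3]
[0.19494466 0.21815314 0.22087137 0.22333253 0.22528266]
(array([ 0.64476442, -0.20129019]), [0.14649321138858795, 0.28277483582496643], np.float32(79.48739))
nearest [0.14149412 0.14324993 0.14518214] corners [[0.546999990940094, -0.3269999921321869], [0.6909999847412109, -0.3540000021457672], [0.7429999709129333, -0.07599999755620956], [0.5989999771118164, -0.04899999871850014]]
block top z 0.061554072264268705 (array([ 0.44456244, -0.22038122]), [0.0698203593492508, 0.12141895294189453], np.float32(3.2712042))
ring 0.06679711633210911 (array([ 0.42401379, -0.2214673 ]), [0.03935910016298294, 0.03953788802027702], np.float32(57.987293)) ((0.4240112006664276, -0.2214028239250183), 0.020073145627975464)
```

View pics/scene1.png

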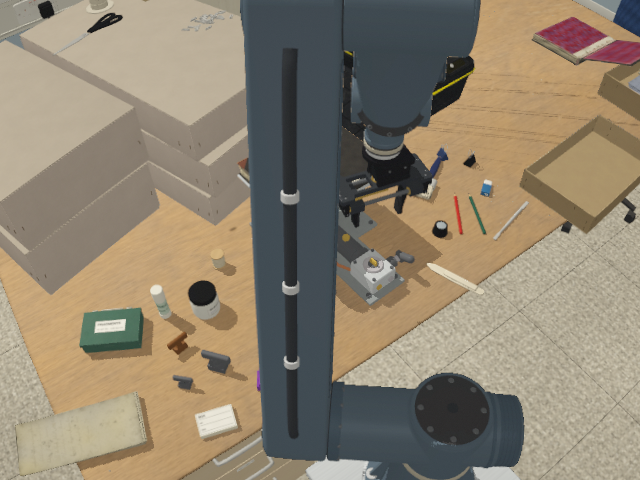

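```bash
cat >> h.py <<'E'
def plan(p,z,yaw1,n,claw,start=None):
    "start=(pos,yaw deg) nominal vertical; prints rows"
    if start is None:
        st=bot.read_state();R=st["tcp_rot"];start=(np.array(st["position"]),np.degrees(np.arctan2(R[1,0],R[0,0])))
    p0,y0=np.array(start[0]),start[1];d=(np.r_[p,z]-p0)/n*1000;dy=(yaw1-y0)/n
    rows=[]
    for i in range(n):
        a=np.radians(y0+dy*i);x=np.array([np.cos(a),np.sin(a),0]);y=np.array([np.sin(a),-np.cos(a),0])
        rows.append([claw,[round(float(d@x),1),round(float(d@y),1),round(float(-d[2]),1)],round(float(-dy),2)])
    for i in range(0,n,5):print(rows[i:i+5])
E
python3 -c "
from h import *
plan([.4377,.1835],.19,39.0,12,0)"
```

```text
[[0, [6.6, 32.6, 3.3], 10.6], [0, [12.5, 30.8, 3.3], 10.6], [0, [18.0, 28.0, 3.3], 10.6], [0, [22.8, 24.2, 3.3], 10.6], [0, [26.9, 19.6, 3.3], 10.6]]
[[0, [30.0, 14.4, 3.3], 10.6], [0, [32.1, 8.6, 3.3], 10.6], [0, [33.2, 2.5, 3.3], 10.6], [0, [33.1, -3.6, 3.3], 10.6], [0, [31.9, -9.6, 3.3], 10.6]]
[[0, [29.5, -15.3, 3.3], 10.6], [0, [26.2, -20.5, 3.3], 10.6]]
```

Call:
servo_tool:
  increments:
    - [0,[6.6,32.6,3.3],10.6]
    - [0,[12.5,30.8,3.3],10.6]
    - [0,[18.0,28.0,3.3],10.6]
    - [0,[22.8,24.2,3.3],10.6]
    - [0,[26.9,19.6,3.3],10.6]

```text
time_s: 3.92
position: [0.428, -0.0489, 0.2136]
tcp_rot: [[-0.387, 0.922, 0.0], [0.922, 0.387, -0.0], [-0.0, 0.0, -1.0]]
force: [0.5, 0.1, 0.6]
opening: 1.002
```

Call:
servo_tool:
  increments:
    - [0,[30.0,14.4,3.3],10.6]
    - [0,[32.1,8.6,3.3],10.6]
    - [0,[33.2,2.5,3.3],10.6]
    - [0,[33.1,-3.6,3.3],10.6]
    - [0,[31.9,-9.6,3.3],10.6]

```text
time_s: 4.55
position: [0.4352, 0.1174, 0.1971]
tcp_rot: [[0.504, 0.864, 0.0], [0.864, -0.504, 0.0], [0.0, 0.0, -1.0]]
force: [-0.1, 0.3, 0.4]
opening: 1.002
```

Call:
servo_tool:
  increments:
    - [0,[29.5,-15.3,3.3],10.6]
    - [0,[26.2,-20.5,3.3],10.6]
    - [0,[0,0,0],0]

```text
time_s: 4.92
position: [0.4379, 0.1842, 0.1904]
tcp_rot: [[0.775, 0.632, -0.0], [0.632, -0.775, 0.0], [0.0, -0.0, -1.0]]
force: [-0.3, 0.1, 0.6]
opening: 1.003
```

```bash
python3 look.py key2; python3 - <<'E'
from h import *
z=np.load("pics/w_key2.npz");I=info("wrist",dict(tcp_rot=z["R"],position=z["t"]))
c=proj([.4377,.1835,.042],I)[0].astype(int);print(c)
m=np.zeros((480,640),bool);m[c[1]-50:c[1]+50,c[0]-40:c[0]+40]=1
P,u,v=cloud("wrist",z["d"],m,I)
P=P[np.hypot(P[:,0]-.4377,P[:,1]-.1835)<.045]
for lo in (.04,.047):print(bar(P,lo,.065))
print(rel([.4377,.1835],.027,39.0))
E
```

```text
4.925 [0.4379 0.1842 0.1904] [  9.3  21.5 105.1   0.   53.4  60.1] [[0.775, 0.632, -0.0], [0.632, -0.775, 0.0], [0.0, -0.0, -1.0]]
[317 221]
(array([0.43904835, 0.18328993]), [0.011618753895163536, 0.06290591508150101], np.float32(39.01208))
(array([0.43904293, 0.18329521]), [0.011564033105969429, 0.06290556490421295], np.float32(38.936584))
(array([  0.2,  -0.4, 163.4]), 'turn', np.float64(0.17), 'yaw', np.float64(39.17))
```

View pics/w_key2.png

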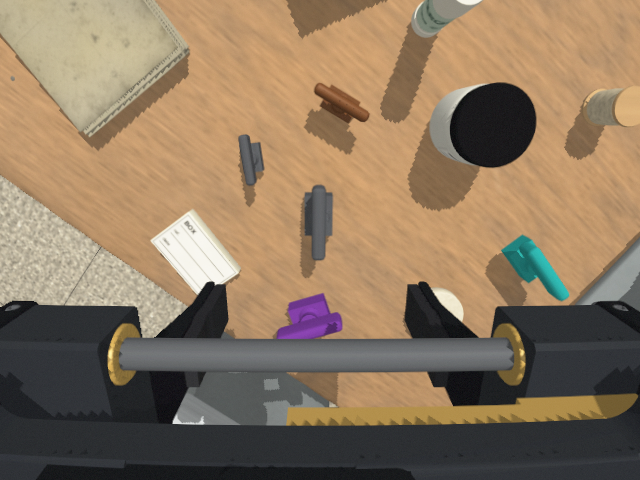

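Over the key, the bar sits at (318,222), aligned with the jaws, and the two fingers have room. Comparing the two views, the wrist camera bias is about 0.8 mm, which gives the key at (0.4382, 0.1830) and the spindle at (0.4247, -0.2218). Now I'll descend and grip.

Call:
servo_tool:
  increments:
    - [0,[-0.5,1.0,50],0]
    - [0,[0,0,55],0]
    - [0,[0,0,43],0.2]
    - [0,[0,0,15.4],0]
    - [0,[0,0,0],0]

```text
time_s: 5.6
position: [0.4377, 0.1802, 0.0262]
tcp_rot: [[0.78, 0.625, -0.003], [0.625, -0.78, -0.001], [-0.003, -0.001, -1.0]]
force: [-0.1, -0.0, 0.2]
opening: 1.001
```

Call:
servo_tool:
  increments:
    - [1,[0,0,0],0]
    - [1,[0,0,0],0]
    - [1,[0,0,0],0]
    - [1,[0,0,0],0]

```text
time_s: 6.1
position: [0.4387, 0.1815, 0.0277]
tcp_rot: [[0.78, 0.625, 0.001], [0.625, -0.78, 0.0], [0.001, 0.001, -1.0]]
force: [0.6, -0.3, -0.6]
opening: 0.634
```

Call:
servo_tool:
  increments:
    - [1,[0,0,0],0]
    - [1,[0,0,0],0]

```text
time_s: 6.35
position: [0.4384, 0.1814, 0.0272]
tcp_rot: [[0.78, 0.625, 0.0], [0.625, -0.78, -0.0], [0.0, 0.0, -1.0]]
force: [0.1, 1.3, -0.1]
opening: 0.398
```

Call:
servo_tool:
  increments:
    - [1,[0,0,0],0]
    - [1,[0,0,0],0]
    - [1,[0,0,0],0]

```text
time_s: 6.72
position: [0.4382, 0.1815, 0.0271]
tcp_rot: [[0.781, 0.625, -0.0], [0.625, -0.781, 0.0], [-0.0, -0.0, -1.0]]
force: [-0.8, 0.7, -0.2]
opening: 0.182
```

```bash
python3 look.py grip; python3 -c "
from h import *
s=bot.read_state();print(s['opening']*87,s['force'],rel([.4384,.1814],.0272,39))"
```

```text
6.725 [0.4382 0.1815 0.0271] [  9.   39.1 111.9   0.   29.   60.3] [[0.781, 0.625, -0.0], [0.625, -0.781, 0.0], [-0.0, -0.0, -1.0]]
15.567890630064015 [0.61179496 0.82857221 0.96687694] (array([ 0.1,  0.2, -0.1]), 'turn', np.float64(-0.31), 'yaw', np.float64(38.69))
```

View pics/w_grip.png

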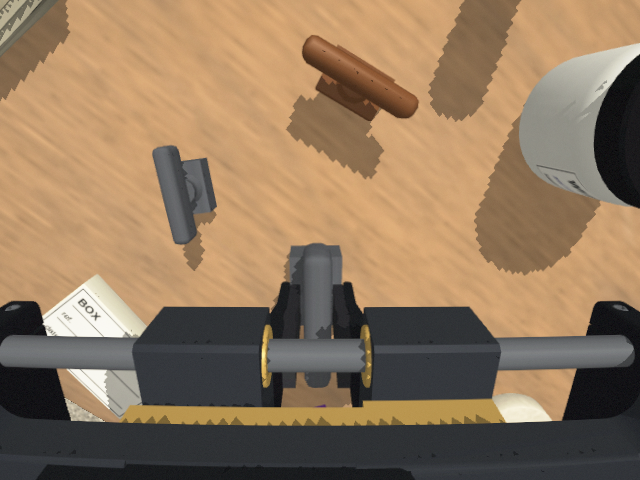

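The key bar is between the fingers at (317,315). The jaws are still 3 mm from contact, so I'll finish closing.

Call:
servo_tool:
  increments:
    - [1,[0,0,0],0]
    - [1,[0,0,0],0]
    - [1,[0,0,0],0]

```text
time_s: 7.15
position: [0.4383, 0.1814, 0.0271]
tcp_rot: [[0.781, 0.625, -0.0], [0.625, -0.781, 0.0], [-0.0, -0.0, -1.0]]
force: [-0.2, 1.2, 1.5]
opening: 0.176
```

Call:
servo_tool:
  increments:
    - [1,[0,0,-20],0]
    - [1,[0,0,-45],0]
    - [1,[0,0,-55],0]
    - [1,[0,0,-30],0]
    - [1,[0,0,0],0]

```text
time_s: 7.78
position: [0.4401, 0.1815, 0.1792]
tcp_rot: [[0.78, 0.625, 0.006], [0.625, -0.78, 0.001], [0.005, 0.003, -1.0]]
force: [-0.0, -0.2, -2.6]
opening: 0.179
```

```bash
python3 look.py held; python3 - <<'E'
from h import *
s=bot.read_state();print(s['opening']*87,s['force'])
z=np.load("pics/w_held.npz");K,D,W=info("wrist",s)
M=bot.camera_info("wrist")["mount"]
m=np.zeros((480,640),bool);m[225:330,270:365]=1
P,u,v=cloud("wrist",z["d"],m,(K,D,M))   # tool frame
k=(P[:,2]<.02)&(P[:,2]>-.05)&(abs(P[:,1])<.02);P=P[k];u=u[k];v=v[k]
for lo,hi in ((-.035,-.025),(-.025,-.01),(-.01,.0),(0,.01),(.01,.02)):
    q=P[(P[:,2]>lo)&(P[:,2]<hi)]
    if len(q):print(lo,len(q),q.min(0).round(4),q.max(0).round(4),np.median(q,0).round(4))
E
```

```text
7.775 [0.4401 0.1815 0.1792] [  8.9  22.5 105.9  -0.   51.2  60.3] [[0.78, 0.625, 0.006], [0.625, -0.78, 0.001], [0.005, 0.003, -1.0]]
15.524333915591427 [ 0.22241622  0.53476482 -1.46389676]
-0.035 2387 [-0.0005 -0.0191 -0.035 ] [ 0.0328  0.0175 -0.025 ] [ 0.0108  0.     -0.0266]
-0.025 1485 [-0.0047 -0.0175 -0.025 ] [ 0.0335  0.0161 -0.01  ] [ 0.0105 -0.0008 -0.0207]
-0.01 535 [-0.0104 -0.0172 -0.01  ] [ 0.0327  0.0161 -0.    ] [ 0.009  -0.007  -0.0053]
0 711 [-0.0183 -0.0139  0.0002] [0.0203 0.014  0.01  ] [ 0.0124 -0.0082  0.0082]
0.01 165 [ 0.0145 -0.0141  0.01  ] [0.0204 0.0121 0.0199] [ 0.0198 -0.0078  0.0149]
```

View pics/w_held.png

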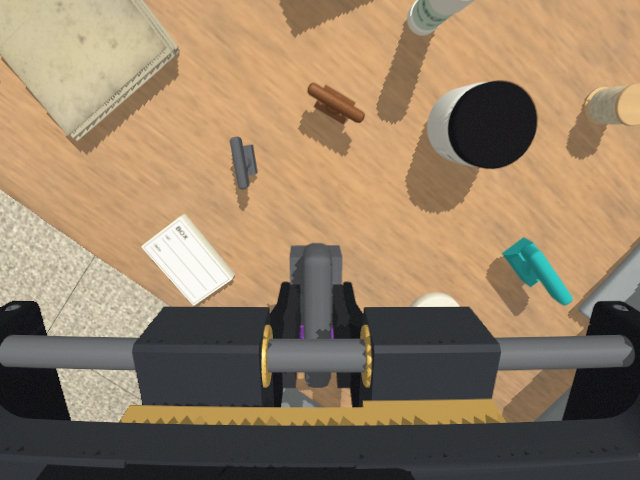

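The key is held upright and straight: in the tool frame the block's front is at x ≈ 20 mm, it is centred in y, and the bar top is at z = -26.6 mm. That puts the underside 26.4 mm below the TCP. Next I'll go to a hover above the spindle.

```bash
python3 -c "
from h import *
plan([.4240,-.2218],.155,3.4,9,1)"
```

```text
[[1, [-29.3, 33.9, 2.5], 3.92], [1, [-26.9, 35.9, 2.5], 3.92], [1, [-24.4, 37.6, 2.5], 3.92], [1, [-21.7, 39.2, 2.5], 3.92], [1, [-19.0, 40.6, 2.5], 3.92]]
[[1, [-16.2, 41.8, 2.5], 3.92], [1, [-13.3, 42.8, 2.5], 3.92], [1, [-10.3, 43.6, 2.5], 3.92], [1, [-7.3, 44.2, 2.5], 3.92]]
```

Call:
servo_tool:
  increments:
    - [1,[-29.3,33.9,2.5],3.92]
    - [1,[-26.9,35.9,2.5],3.92]
    - [1,[-24.4,37.6,2.5],3.92]
    - [1,[-21.7,39.2,2.5],3.92]
    - [1,[-19.0,40.6,2.5],3.92]

```text
time_s: 8.45
position: [0.4287, -0.0436, 0.1627]
tcp_rot: [[0.946, 0.325, -0.004], [0.325, -0.946, 0.001], [-0.003, -0.003, -1.0]]
force: [1.3, -0.1, -1.6]
opening: 0.179
```

Call:
servo_tool:
  increments:
    - [1,[-16.2,41.8,2.5],3.92]
    - [1,[-13.3,42.8,2.5],3.92]
    - [1,[-10.3,43.6,2.5],3.92]
    - [1,[-7.3,44.2,2.5],3.92]
    - [1,[0,0,0],0]

```text
time_s: 9.07
position: [0.4234, -0.2247, 0.1527]
tcp_rot: [[0.998, 0.055, -0.001], [0.055, -0.998, 0.0], [-0.001, -0.001, -1.0]]
force: [0.8, 0.8, -1.5]
opening: 0.18
```

Call:
servo_tool:
  increments:
    - [1,[0,0,0],0]
    - [1,[0,0,0],0]

```text
time_s: 9.32
position: [0.423, -0.22, 0.1538]
tcp_rot: [[0.998, 0.061, -0.002], [0.061, -0.998, 0.002], [-0.002, -0.002, -1.0]]
force: [-0.4, 0.6, -1.4]
opening: 0.178
```

```bash
python3 look.py hover; python3 - <<'E'
from h import *
print(rel([.4240,-.2218],.155,3.4))
for c in("scene","side"):
    p,d=bot.capture(c);cv2.imwrite(f"pics/{c}2.png",p);np.save(f"pics/{c}2.npy",d)
    q=proj([[.4247,-.2218,.081]],info(c))[0].astype(int);print(c,q)
    a=p[max(q[1]-55,0):q[1]+45,q[0]-60:q[0]+60];cv2.imwrite(f"pics/{c}2c.png",cv2.resize(a,None,fx=6,fy=6,interpolation=cv2.INTER_CUBIC))
E
```

```text
9.325 [ 0.423  -0.22    0.1538] [-41.   25.2 106.9   0.   48.1  45.6] [[0.998, 0.061, -0.002], [0.061, -0.998, 0.002], [-0.002, -0.002, -1.0]]
(array([ 0.6,  1.7, -0.9]), 'turn', np.float64(0.1), 'yaw', np.float64(3.5))
scene [373 259]
side [339 239]
```

View pics/scene2c.png

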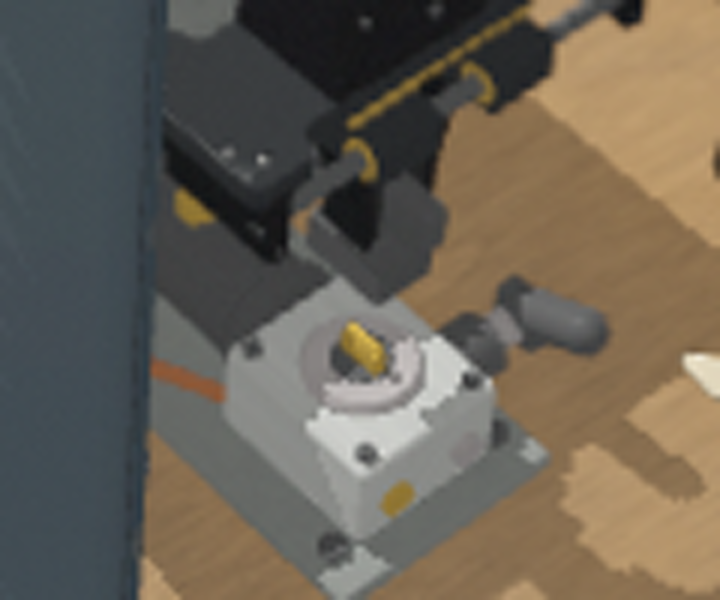

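View pics/side2c.png

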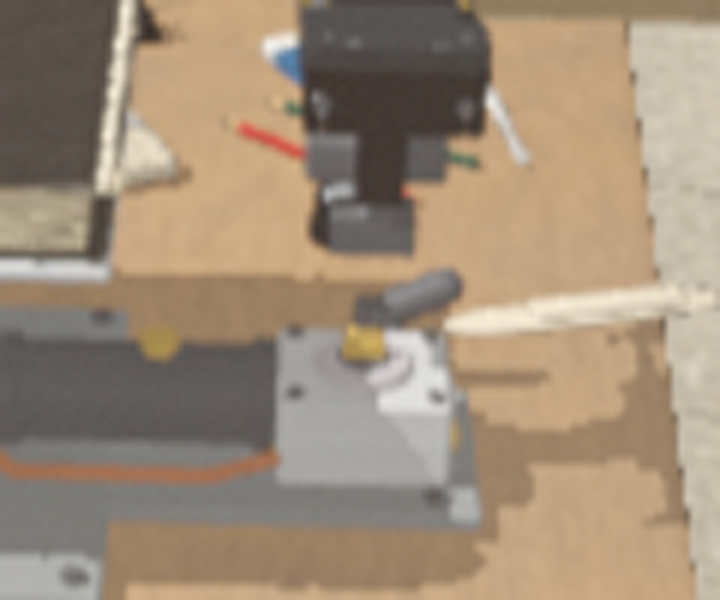

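View pics/w_hover.png

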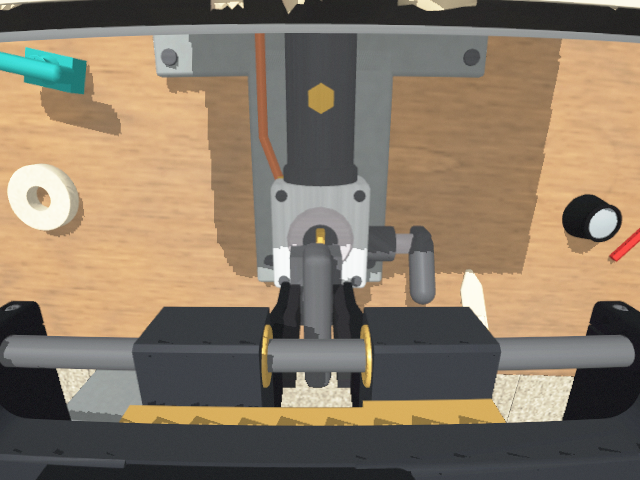

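In the wrist view the yaw is aligned with the block. The ring centre is at about column 321 against 317 for the bar, so about 2 mm in +y is still to come. I'll measure ring against key directly in the same picture to cancel the bias.

```bash
python3 - <<'E'
from h import *
from scipy.optimize import least_squares
z=np.load("pics/w_hover.npz");K,D,_=info("wrist",bot.read_state());M=bot.camera_info("wrist")["mount"];d=z["d"]
zt=z["t"][2]
m=np.zeros((480,640),bool);m[200:300,270:375]=1
P,u,v=cloud("wrist",d,m,(K,D,M))
h=zt-P[:,2]
ring=(h>.0645)&(h<.0705);Q=P[ring]
print("ring n",ring.sum(),Q.min(0).round(4),Q.max(0).round(4))
# outer edge: max radius per angle
c=np.array([(Q[:,1].min()+Q[:,1].max())/2,]);
def edge(c):
    a=np.arctan2(Q[:,1]-c[1],Q[:,0]-c[0]);r=np.hypot(Q[:,0]-c[0],Q[:,1]-c[1]);E=[]
    for t in np.arange(-1.5,1.5,.1):
        k=(a>t)&(a<t+.1)
        if k.sum()>3:E.append(Q[k][np.argmax(r[k]),:2])
    return np.array(E)
c=np.array([Q[:,0].max()-.02,Q[:,1].mean()])
for _ in range(4):
    E=edge(c);c=least_squares(lambda c:np.hypot(*(E-c).T)-.0198,c,loss="soft_l1",f_scale=.0005).x
print("ring centre tool",c.round(4),len(E))
tg=(h>.074)&(h<.084);T=P[tg];print("tang pts",tg.sum(),T.min(0).round(4) if len(T) else 0,T.max(0).round(4) if len(T) else 0)
k=(P[:,2]>.005)&(P[:,2]<.025);B=P[k];print("block",B[:,0].max().round(4),np.percentile(B[:,0],98).round(4),B[:,1].min().round(4),B[:,1].max().round(4),len(B))
for c2 in("side","scene"):
    dd=np.load(f"pics/{c2}2.npy");q=proj([[.4247,-.2218,.1]],info(c2))[0].astype(int)
    m=np.zeros((480,640),bool);m[q[1]-45:q[1]+30,q[0]-22:q[0]+25]=1
    S,_,_=cloud(c2,dd,m,info(c2));S=S[np.hypot(S[:,0]-.424,S[:,1]+.222)<.05]
    kb=S[(S[:,2]>.129)&(S[:,2]<.142)];tt=S[(S[:,2]>.073)&(S[:,2]<.084)]
    for n,w in(("key",kb),("tang",tt)):
        if len(w)>3:print(c2,n,len(w),w.min(0).round(4),w.max(0).round(4))
E
```

```text
ring n 1977 [-0.0338 -0.0278  0.0837] [0.031  0.0328 0.0893]
ring centre tool [0.006  0.0028] 30
tang pts 95 [0.0032 0.0003 0.072 ] [0.0119 0.0051 0.0794]
block 0.0202 0.0198 -0.0135 0.0127 891
side key 54 [ 0.4062 -0.2112  0.1292] [ 0.4412 -0.2017  0.1417]
side tang 26 [ 0.417  -0.2243  0.0735] [ 0.4339 -0.2159  0.0823]
scene key 83 [ 0.4046 -0.2327  0.1292] [ 0.4463 -0.2045  0.142 ]
scene tang 27 [ 0.4148 -0.227   0.0738] [ 0.4649 -0.2178  0.0825]
```

```bash
python3 - <<'E'
from h import *
z=np.load("pics/w_hover.npz");K,D,_=info("wrist",bot.read_state());M=bot.camera_info("wrist")["mount"];d=z["d"];zt=z["t"][2]
p=cv2.imread("pics/w_hover.png")
cv2.imwrite("pics/hovcrop.png",cv2.resize(p[195:295,265:380],None,fx=6,fy=6,interpolation=cv2.INTER_NEAREST))
m=np.zeros((480,640),bool);m[200:260,280:362]=1
P,u,v=cloud("wrist",d,m,(K,D,M));h=zt-P[:,2]
H=np.full((480,640),-1.);H[v,u]=h*1e3
np.set_printoptions(linewidth=250)
print(H[204:262:4,280:364:3].round(0).astype(int))
for (uu,vv,hh) in ((0,0,0),):pass
def pt(uu,vv,Z):# intersect pixel ray with tool plane z=Z
    n=cv2.undistortPoints(np.array([[[uu,vv]]],float),K,D)[0,0];r=M[:3,:3]@np.r_[n,1];o=M[:3,3];return (o+r*(Z-o[2])/r[2])[:2]
Zr=zt-.0668
print("Zring",Zr,"pts L,R,T:",pt(288,236,Zr),pt(353,236,Zr),pt(320,208,Zr))
E
```

```text
[[ 61  62  61  62  61  62  61  61  62  62  62  62  62  61  63  61  62  62  61  62  62  61  62  61  62  61  63  61]
 [ 61  62  -1  62  62  62  61  62  63  60  62  62  64  64  64  64  64  61  61  61  61  62  61  61  62  61  63  62]
 [ 62  61  61  62  63  62  63  62  64  65  65  66  67  66  67  66  66  65  65  65  62  62  62  62  63  61  60  60]
 [ 61  62  62  62  61  61  64  66  67  67  66  66  66  66  67  68  67  66  66  68  65  65  62  62  62  61  62  62]
 [ 61  62  62  62  62  64  66  67  66  68  68  66  66  66  68  67  66  66  66  67  67  65  65  62  62  63  62  61]
 [ 61  62  62  61  65  66  66  67  66  66  68  67  67  67  67  67  66  68  66  67  65  67  66  65  62  61  62  62]
 [ 61  62  61  61  66  66  67  67  67  66  67  68  67  68  69  68  66  67  67  67  66  66  66  65  61  62  61  62]
 [ 62  63  62  65  67  67  67  66  68  68  68  66  66  76  77  67  67  67  68  67  67  67  67  66  64  62  61  61]
 [ 62  61  63  65  67  66  66  67  66  67  67  68  68  80  79  67  67  68  67  68  67  66  66  67  66  62  62  62]
 [ 61  61  61  66  67  67  67  67  67  67  67  67  68  81  82  67  67  66  68  68  65  67  66  67  67  62  61  63]
 [ 61  62  61  65  66  66  66  67  67  67 165 164 166 165 166 164  68  67  67  67  66  67  68  67  66  62  61  63]
 [ 61  62  62  65 133 133 132 133 133 168 169 170 170 171 169 169 166 133 133 134 133  67  66  66  65  62  60  61]
 [ 62  61  61  62 139 138 139 140 167 172 175 176 175 175 176 173 173 139 139 139 139  67  67  66  61  61  62  62]
 [ 61  62  62  62 144 144 145 145 173 178 178 177 178 178 178 177 176 172 145 145 145  66  67  61  62  62  63  61]
 [ -1  -1  -1  -1  -1  -1  -1  -1  -1  -1  -1  -1  -1  -1  -1  -1  -1  -1  -1  -1  -1  -1  -1  -1  -1  -1  -1  -1]]
Zring 0.08704130006933616 pts L,R,T: [ 0.00540412 -0.02006552] [0.00539814 0.02565483] [0.02554475 0.00238609]
```

View pics/hovcrop.png

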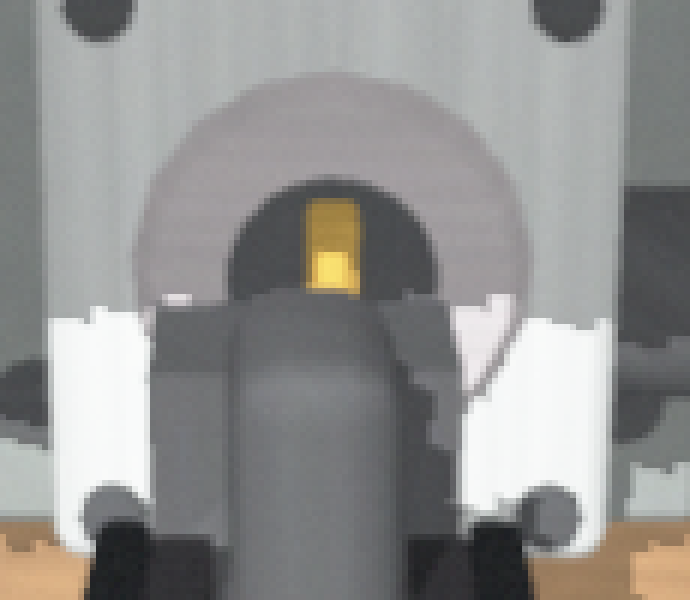

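Ring and tang against key in the same picture give about +1.5 mm in x and +3 mm in y. The measured pose is still drifting, so I'll let it settle and correct partway.

Call:
servo_tool:
  increments:
    - [1,[1.0,2.3,10],0]
    - [1,[0,0,10],0]
    - [1,[0,0,0],0]
    - [1,[0,0,0],0]

```text
time_s: 9.98
position: [0.4248, -0.2239, 0.1344]
tcp_rot: [[0.998, 0.059, -0.0], [0.059, -0.998, 0.0], [-0.0, -0.0, -1.0]]
force: [0.3, 0.7, -2.6]
opening: 0.183
```

```bash
python3 look.py hov2; python3 - <<'E'
from h import *
p=cv2.imread("pics/w_hov2.png");print(rel([.4240,-.2218],.155,3.4))
cv2.imwrite("pics/hov2crop.png",cv2.resize(p[195:295,265:380],None,fx=6,fy=6,interpolation=cv2.INTER_NEAREST))
E
```

```text
9.975 [ 0.4248 -0.2239  0.1344] [-41.2  27.3 107.5   0.   45.3  45.4] [[0.998, 0.059, -0.0], [0.059, -0.998, 0.0], [-0.0, -0.0, -1.0]]
(array([ -0.8,  -2.3, -20.4]), 'turn', np.float64(0.01), 'yaw', np.float64(3.41))
```

View pics/hov2crop.png

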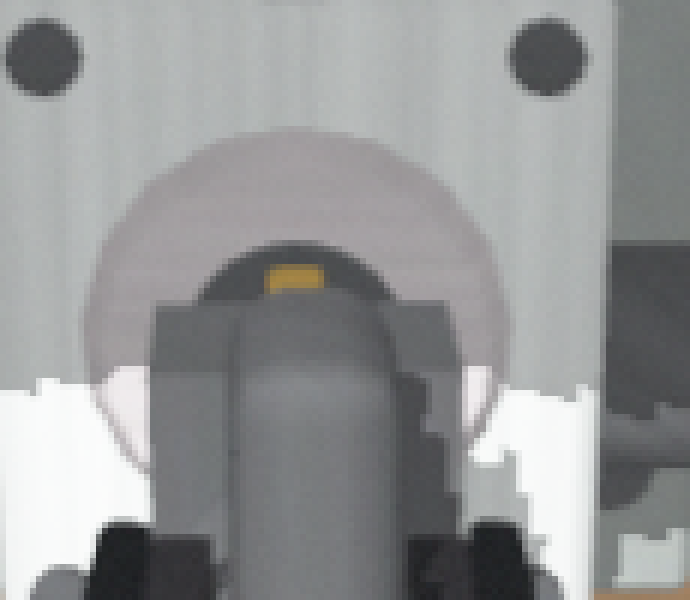

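```bash
python3 - <<'E'
from h import *
K,D,_=info("wrist",bot.read_state());M=bot.camera_info("wrist")["mount"]
def pt(a,b,Z):
    n=cv2.undistortPoints(np.array([[[a/6+265-.5+.08,b/6+195-.5+.08]]],float),K,D)[0,0];r=M[:3,:3]@np.r_[n,1];o=M[:3,3];return (o+r*(Z-o[2])/r[2])[:2]*1e3
zt=.1344
E=np.array([pt(a,b,zt-.0618) for a,b in((85,320),(508,320),(297,127),(150,192),(440,190))])
A=np.c_[2*E,np.ones(len(E))];s=np.linalg.lstsq(A,(E**2).sum(1),rcond=None)[0];print("ring c",s[:2],"r",np.sqrt(s[2]+s[:2]@s[:2]))
print("gland inner top",pt(297,241,zt-.0668),"tang far top",pt(294,265,zt-.0768),pt(294,265,zt-.0668))
print("block L R front",pt(150,370,.0262-.018+0),pt(458,370,.0262-.018),pt(300,300,.0264),pt(300,372,.0084))
E
```

```text
ring c [-0.3588942  -1.70270342] r 23.556242874088966
gland inner top [12.30776814 -1.58783601] tang far top [12.78442021 -1.83748277] [ 9.58777842 -1.9184042 ]
block L R front [ 19.57403692 -13.22171587] [19.57221396 11.93207428] [19.47248005 -1.05666403] [19.32675511 -0.97157982]
```

Call:
servo_tool:
  increments:
    - [1,[-0.5,-0.9,8],0]
    - [1,[0,0,10],0]
    - [1,[0,0,5],0]
    - [1,[0,0,0],0]
    - [1,[0,0,0],0]

```text
time_s: 10.65
position: [0.4244, -0.2232, 0.1116]
tcp_rot: [[0.998, 0.059, 0.0], [0.059, -0.998, -0.0], [0.0, 0.0, -1.0]]
force: [-0.3, -0.1, -1.8]
opening: 0.176
```

```bash
python3 look.py hov3; python3 - <<'E'
from h import *
p=cv2.imread("pics/w_hov3.png");print(rel([.4243,-.2229],.0932,3.4))
cv2.imwrite("pics/hov3crop.png",cv2.resize(p[195:295,265:380],None,fx=6,fy=6,interpolation=cv2.INTER_NEAREST))
for c in("scene","side"):
    p,d=bot.capture(c)
    q=proj([[.4247,-.2218,.081]],info(c))[0].astype(int)
    a=p[q[1]-35:q[1]+35,q[0]-40:q[0]+40];cv2.imwrite(f"pics/{c}3c.png",cv2.resize(a,None,fx=8,fy=8,interpolation=cv2.INTER_CUBIC))
E
```

```text
10.65 [ 0.4244 -0.2232  0.1116] [-41.1  29.6 108.6  -0.   41.7  45.5] [[0.998, 0.059, 0.0], [0.059, -0.998, -0.0], [0.0, 0.0, -1.0]]
(array([-0.2, -0.3, 18.6]), 'turn', np.float64(0.01), 'yaw', np.float64(3.41))
```

View pics/hov3crop.png

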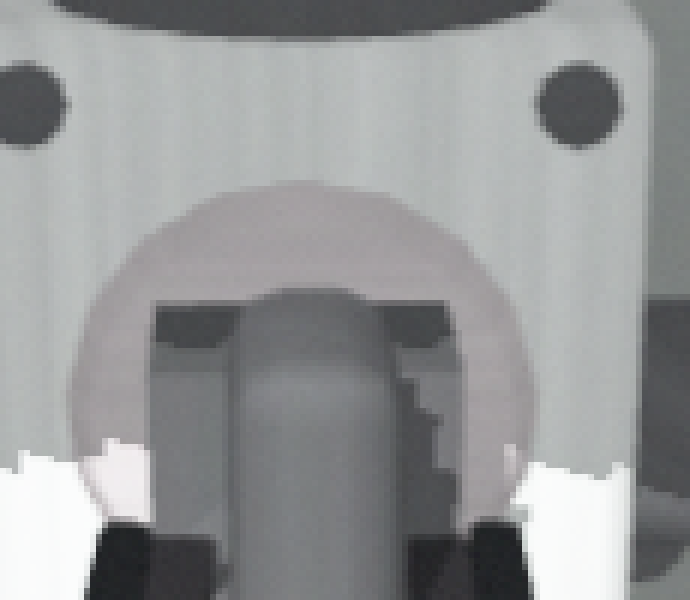

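View pics/scene3c.png

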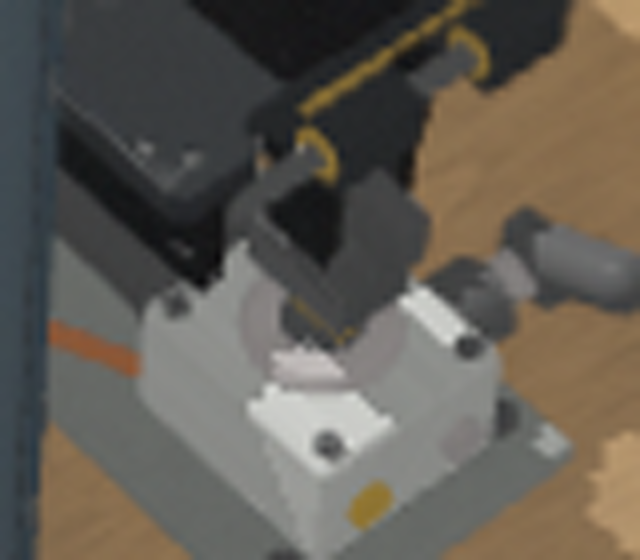

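View pics/side3c.png

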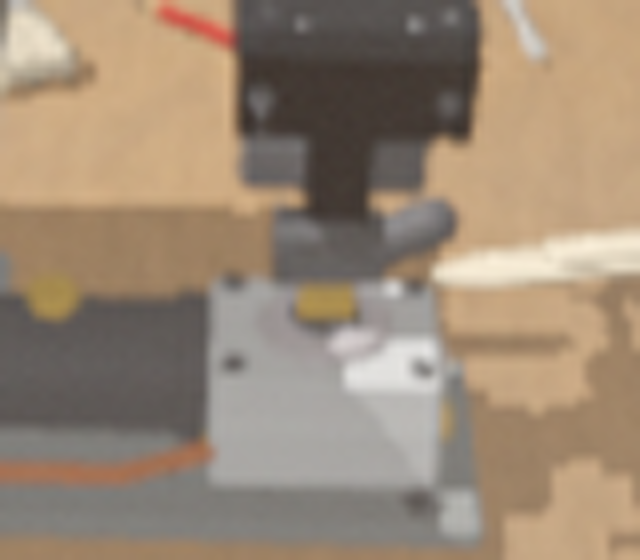

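The key is centred over the tang in all three views (side: block 329 against tang 326; wrist: ring 303 against block 304). I'll descend slowly and watch the force.

Call:
servo_tool:
  increments:
    - [1,[0,0,2],0]
    - [1,[0,0,2],0]
    - [1,[0,0,2],0]
    - [1,[0,0,0],0]

```text
time_s: 11.3
position: [0.4242, -0.223, 0.1054]
tcp_rot: [[0.998, 0.059, -0.0], [0.059, -0.998, 0.0], [-0.0, -0.0, -1.0]]
force: [-0.2, -0.5, -1.2]
opening: 0.178
```

Call:
servo_tool:
  increments:
    - [1,[0,0,1.5],0]
    - [1,[0,0,1.5],0]
    - [1,[0,0,1],0]
    - [1,[0,0,0],0]

```text
time_s: 11.8
position: [0.4243, -0.2231, 0.1015]
tcp_rot: [[0.998, 0.059, -0.0], [0.059, -0.998, 0.0], [-0.0, -0.0, -1.0]]
force: [-0.4, -0.2, -1.2]
opening: 0.178
```

Call:
servo_tool:
  increments:
    - [1,[0,0,1.5],0]
    - [1,[0,0,1.5],0]
    - [1,[0,0,1],0]
    - [1,[0,0,0],0]

```text
time_s: 12.3
position: [0.4242, -0.223, 0.0976]
tcp_rot: [[0.998, 0.059, -0.0], [0.059, -0.998, 0.0], [-0.0, -0.0, -1.0]]
force: [-0.2, -0.2, -0.9]
opening: 0.177
```

Call:
servo_tool:
  increments:
    - [1,[0,0,1.2],0]
    - [1,[0,0,1],0]
    - [1,[0,0,0],0]

```text
time_s: 12.68
position: [0.4243, -0.223, 0.0954]
tcp_rot: [[0.998, 0.06, -0.0], [0.06, -0.998, 0.0], [-0.0, -0.0, -1.0]]
force: [0.4, -0.6, -1.1]
opening: 0.18
```

Call:
servo_tool:
  increments:
    - [1,[0,0,1],0]
    - [1,[0,0,0],0]
    - [1,[0,0,0],0]

```text
time_s: 13.05
position: [0.4243, -0.2231, 0.0945]
tcp_rot: [[0.998, 0.059, 0.0], [0.059, -0.998, 0.0], [0.0, -0.0, -1.0]]
force: [-0.1, 1.0, -1.3]
opening: 0.177
```

Call:
servo_tool:
  increments:
    - [1,[0,0,0.7],0]
    - [1,[0,0,0],0]
    - [1,[0,0,0.5],0]
    - [1,[0,0,0],0]

```text
time_s: 13.55
position: [0.4243, -0.2231, 0.0932]
tcp_rot: [[0.998, 0.059, -0.0], [0.059, -0.998, 0.0], [-0.0, -0.0, -1.0]]
force: [-0.0, -0.1, -0.8]
opening: 0.182
```

Call:
servo_tool:
  increments:
    - [1,[0,0,0.5],0]
    - [1,[0,0,0],0]

```text
time_s: 13.8
position: [0.4243, -0.223, 0.093]
tcp_rot: [[0.998, 0.059, 0.0], [0.059, -0.998, 0.0], [0.0, -0.0, -1.0]]
force: [0.4, 1.2, 1.9]
opening: 0.176
```

```bash
python3 look.py seat; python3 - <<'E'
from h import *
for c in("side",):
    p,d=bot.capture(c)
    q=proj([[.4247,-.2218,.081]],info(c))[0].astype(int)
    a=p[q[1]-35:q[1]+35,q[0]-40:q[0]+40];cv2.imwrite(f"pics/{c}4c.png",cv2.resize(a,None,fx=8,fy=8,interpolation=cv2.INTER_CUBIC))
E
```

```text
13.8 [ 0.4243 -0.223   0.093 ] [-41.1  31.7 109.4   0.   39.   45.5] [[0.998, 0.059, 0.0], [0.059, -0.998, 0.0], [0.0, -0.0, -1.0]]
```

View pics/side4c.png

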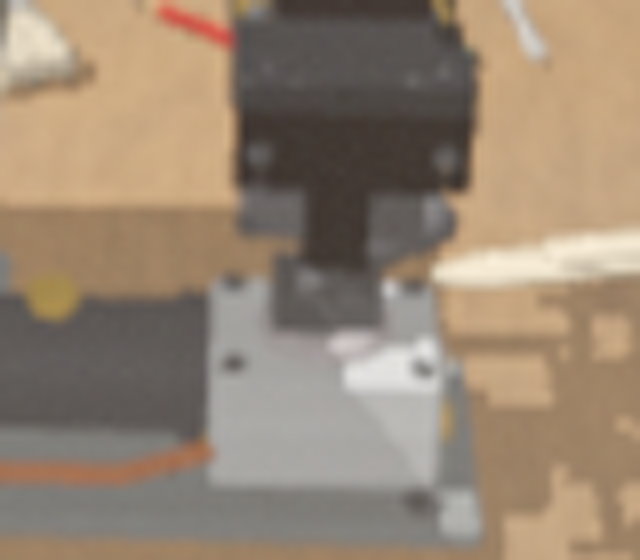

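Upward contact of about 3 N at TCP z = 93.0 mm means the key is seated on the gland, and the side view agrees. Next I'll set up a platform-sink monitor from the side camera depth and get a baseline.

```bash
cat > mon.py <<'E'
from h import *
import json,os
st=bot.read_state();p,d=bot.capture("side");I=info("side")
cv2.imwrite("pics/mon_last.png",p)
# ledger top interior pts fixed xy region, any z
m=np.zeros((480,640),bool);m[165:260,205:310]=1
P,u,v=cloud("side",d,m,I)
k=(P[:,0]>.58)&(P[:,0]<.73)&(P[:,1]>-.32)&(P[:,1]<-.10)&(P[:,2]>.12)&(P[:,2]<.24)
z=np.median(P[k,2]);zm=P[k,2][abs(P[k,2]-z)<.006].mean()
R=st["tcp_rot"];yaw=np.degrees(np.arctan2(R[1,0],R[0,0]))
L=json.load(open("mon.json")) if os.path.exists("mon.json") else []
L.append([st["time_s"],zm]);json.dump(L,open("mon.json","w"))
v=(L[-2][1]-zm)/(st["time_s"]-L[-2][0])*1e3 if len(L)>1 else 0
print(f"t {st['time_s']:.2f} yaw {yaw:.2f} n {k.sum()} ztop {zm*1e3:.2f} sunk {(L[0][1]-zm)*1e3:.2f} v {v:.1f} mm/s F {np.round(st['force'],1)} M {np.round(st['moment'],2)} pos {np.round(st['position'],4)}")
E
python3 mon.py; python3 mon.py;python3 mon.py
```

```text
t 13.90 yaw 3.41 n 2121 ztop 222.75 sunk 0.00 v 0.0 mm/s F [0.6 1.5 2.8] M [ 0.13  0.21 -0.01] pos [ 0.4243 -0.223   0.093 ]
t 13.95 yaw 3.41 n 2133 ztop 222.74 sunk 0.01 v 0.2 mm/s F [0.5 1.7 2.9] M [0.19 0.22 0.  ] pos [ 0.4244 -0.223   0.093 ]
t 14.00 yaw 3.40 n 2121 ztop 222.73 sunk 0.02 v 0.2 mm/s F [-0.5  1.5  3.7] M [ 0.23  0.19 -0.03] pos [ 0.4243 -0.223   0.093 ]
```

View pics/mon_last.png

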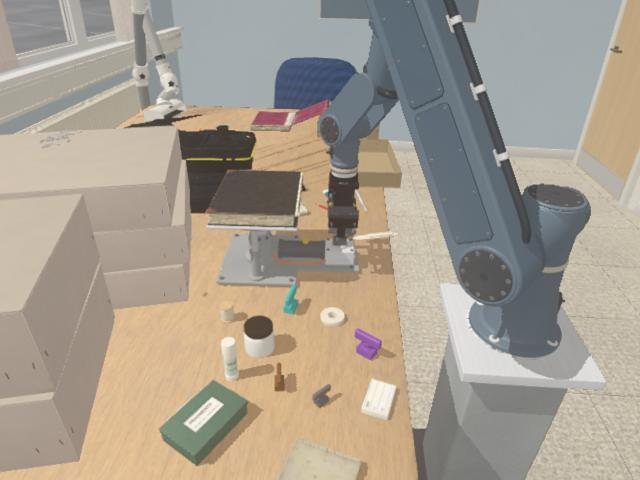

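The monitor's noise is about 0.02 mm, and the arm stays clear of the ledger (its edge is at column 302, the gripper at 330). I'll take up the play first.

Call:
servo_tool:
  increments:
    - [1,[0,0,0],-3]
    - [1,[0,0,0],-3]
    - [1,[0,0,0],0]

```text
time_s: 14.42
position: [0.4243, -0.2232, 0.0929]
tcp_rot: [[0.987, 0.163, 0.0], [0.163, -0.987, -0.0], [0.0, 0.0, -1.0]]
force: [0.1, 1.1, 3.3]
opening: 0.18
```

```bash
python3 mon.py
```

```text
t 14.43 yaw 9.37 n 2121 ztop 222.74 sunk 0.00 v -0.0 mm/s F [0.1 1.1 3.3] M [ 0.02  0.29 -0.  ] pos [ 0.4243 -0.2232  0.0929]
```

Call:
servo_tool:
  increments:
    - [1,[0,0,0],-2]
    - [1,[0,0,0],0]

```text
time_s: 14.72
position: [0.4244, -0.223, 0.0929]
tcp_rot: [[0.98, 0.198, 0.0], [0.198, -0.98, 0.0], [0.0, -0.0, -1.0]]
force: [0.4, 2.6, 5.4]
opening: 0.176
```

```bash
python3 mon.py
```

```text
t 14.72 yaw 11.42 n 2130 ztop 222.74 sunk 0.00 v -0.0 mm/s F [0.4 2.6 5.4] M [ 0.16  0.29 -0.11] pos [ 0.4244 -0.223   0.0929]
```

Call:
servo_tool:
  increments:
    - [1,[0,0,0],-2]
    - [1,[0,0,0],0]

```text
time_s: 15.02
position: [0.4244, -0.223, 0.0929]
tcp_rot: [[0.973, 0.232, 0.0], [0.232, -0.973, 0.0], [0.0, -0.0, -1.0]]
force: [-1.0, 1.3, 4.9]
opening: 0.181
```

```bash
python3 mon.py
```

```text
t 15.03 yaw 13.41 n 2126 ztop 222.71 sunk 0.03 v 0.1 mm/s F [-1.   1.3  4.9] M [ 0.1   0.26 -0.11] pos [ 0.4244 -0.223   0.0929]
```

The moment of -0.11 N m shows the valve is engaged from about yaw 10.8°, so it can't sink before about 19°.

Call:
servo_tool:
  increments:
    - [1,[0,0,0],-2.5]
    - [1,[0,0,0],-2]
    - [1,[0,0,0],0]

```text
time_s: 15.45
position: [0.4244, -0.2231, 0.0929]
tcp_rot: [[0.952, 0.308, 0.0], [0.308, -0.952, -0.0], [0.0, 0.0, -1.0]]
force: [-1.5, 1.2, 5.7]
opening: 0.173
```

```bash
python3 mon.py
```

```text
t 15.45 yaw 17.91 n 2121 ztop 222.73 sunk 0.02 v -0.0 mm/s F [-1.5  1.2  5.7] M [ 0.05  0.22 -0.12] pos [ 0.4244 -0.2231  0.0929]
```

Call:
servo_tool:
  increments:
    - [1,[0,0,0],-1.8]
    - [1,[0,0,0],0]

```text
time_s: 15.75
position: [0.4244, -0.2231, 0.0929]
tcp_rot: [[0.941, 0.337, 0.0], [0.337, -0.941, -0.0], [0.0, 0.0, -1.0]]
force: [-0.7, -0.2, 5.0]
opening: 0.181
```

```bash
python3 mon.py
```

```text
t 15.75 yaw 19.70 n 2118 ztop 222.70 sunk 0.05 v 0.1 mm/s F [-0.7 -0.2  5. ] M [ 0.09  0.25 -0.16] pos [ 0.4244 -0.2231  0.0929]
```

Call:
servo_tool:
  increments:
    - [1,[0,0,0],-1.4]
    - [1,[0,0,0],-1.2]
    - [1,[0,0,0],0]

```text
time_s: 16.18
position: [0.4245, -0.2232, 0.0929]
tcp_rot: [[0.925, 0.38, 0.0], [0.38, -0.925, -0.0], [0.0, 0.0, -1.0]]
force: [-1.2, 1.4, 4.5]
opening: 0.176
```

```bash
python3 mon.py
```

```text
t 16.18 yaw 22.32 n 2114 ztop 222.77 sunk -0.02 v -0.2 mm/s F [-1.2  1.4  4.5] M [ 0.07  0.22 -0.09] pos [ 0.4245 -0.2232  0.0929]
```

Call:
servo_tool:
  increments:
    - [1,[0,0,0],-2.4]
    - [1,[0,0,0],0]

```text
time_s: 16.48
position: [0.4245, -0.2232, 0.0929]
tcp_rot: [[0.909, 0.418, 0.0], [0.418, -0.909, -0.0], [0.0, 0.0, -1.0]]
force: [0.6, 0.2, 5.6]
opening: 0.176
```

```bash
python3 mon.py
```

```text
t 16.48 yaw 24.70 n 2117 ztop 222.74 sunk 0.00 v 0.1 mm/s F [0.6 0.2 5.6] M [ 0.1   0.23 -0.12] pos [ 0.4245 -0.2232  0.0929]
```

Call:
servo_tool:
  increments:
    - [1,[0,0,0],-2.2]
    - [1,[0,0,0],0]

```text
time_s: 16.77
position: [0.4245, -0.2232, 0.0929]
tcp_rot: [[0.892, 0.452, 0.0], [0.452, -0.892, -0.0], [0.0, 0.0, -1.0]]
force: [0.2, 0.5, 5.4]
opening: 0.181
```

```bash
python3 mon.py
```

```text
t 16.77 yaw 26.89 n 2115 ztop 222.70 sunk 0.05 v 0.2 mm/s F [0.2 0.5 5.4] M [ 0.06  0.19 -0.17] pos [ 0.4245 -0.2232  0.0929]
```

Call:
servo_tool:
  increments:
    - [1,[0,0,0],-2.2]
    - [1,[0,0,0],0]

```text
time_s: 17.08
position: [0.4245, -0.2232, 0.0928]
tcp_rot: [[0.874, 0.486, 0.0], [0.486, -0.874, -0.0], [0.0, 0.001, -1.0]]
force: [0.6, 2.0, 4.2]
opening: 0.176
```

```bash
python3 mon.py
```

```text
t 17.07 yaw 29.07 n 2125 ztop 222.71 sunk 0.03 v -0.1 mm/s F [0.6 2.  4.2] M [ 0.05  0.19 -0.1 ] pos [ 0.4245 -0.2232  0.0928]
```

Call:
servo_tool:
  increments:
    - [1,[0,0,0],-2.2]
    - [1,[0,0,0],0]

```text
time_s: 17.38
position: [0.4246, -0.2232, 0.0928]
tcp_rot: [[0.855, 0.519, 0.001], [0.519, -0.855, -0.0], [0.0, 0.001, -1.0]]
force: [-0.9, 1.3, 4.5]
opening: 0.177
```

```bash
python3 mon.py
```

```text
t 17.38 yaw 31.25 n 2124 ztop 222.72 sunk 0.02 v -0.0 mm/s F [-0.9  1.3  4.5] M [ 0.06  0.16 -0.11] pos [ 0.4246 -0.2232  0.0928]
```

Call:
servo_tool:
  increments:
    - [1,[0,0,0],-2.2]
    - [1,[0,0,0],0]

```text
time_s: 17.68
position: [0.4246, -0.2233, 0.0929]
tcp_rot: [[0.834, 0.551, 0.001], [0.551, -0.834, -0.0], [0.0, 0.001, -1.0]]
force: [-0.5, 0.8, 5.3]
opening: 0.178
```

```bash
python3 mon.py
```

```text
t 17.68 yaw 33.44 n 2118 ztop 222.74 sunk 0.01 v -0.0 mm/s F [-0.5  0.8  5.3] M [ 0.06  0.11 -0.16] pos [ 0.4246 -0.2233  0.0929]
```

Call:
servo_tool:
  increments:
    - [1,[0,0,0],-2.2]
    - [1,[0,0,0],0]

```text
time_s: 17.98
position: [0.4246, -0.2233, 0.0929]
tcp_rot: [[0.813, 0.582, 0.001], [0.582, -0.813, -0.0], [0.0, 0.001, -1.0]]
force: [-0.8, -0.1, 5.0]
opening: 0.178
```

```bash
python3 mon.py
```

```text
t 17.98 yaw 35.62 n 2127 ztop 222.76 sunk -0.01 v -0.1 mm/s F [-0.8 -0.1  5. ] M [ 0.02  0.15 -0.08] pos [ 0.4246 -0.2233  0.0929]
```

Call:
servo_tool:
  increments:
    - [1,[0,0,0],-2.2]
    - [1,[0,0,0],0]

```text
time_s: 18.27
position: [0.4246, -0.2233, 0.0929]
tcp_rot: [[0.79, 0.613, 0.001], [0.613, -0.79, -0.001], [0.0, 0.001, -1.0]]
force: [0.1, 1.1, 5.1]
opening: 0.18
```

```bash
python3 mon.py
```

```text
t 18.27 yaw 37.81 n 2116 ztop 222.72 sunk 0.03 v 0.1 mm/s F [0.1 1.1 5.1] M [-0.03  0.08 -0.14] pos [ 0.4246 -0.2233  0.0929]
```

Call:
servo_tool:
  increments:
    - [1,[0,0,0],-2.2]
    - [1,[0,0,0],0]

```text
time_s: 18.58
position: [0.4246, -0.2234, 0.0928]
tcp_rot: [[0.766, 0.643, 0.001], [0.643, -0.766, -0.001], [0.0, 0.001, -1.0]]
force: [0.3, 0.8, 5.2]
opening: 0.177
```

```bash
python3 mon.py
```

```text
t 18.57 yaw 40.01 n 2124 ztop 220.65 sunk 2.09 v 6.9 mm/s F [0.3 0.8 5.2] M [ 0.02  0.09 -0.17] pos [ 0.4246 -0.2234  0.0928]
```

It's sinking. I'll hold and measure the speed.

Call:
servo_tool:
  increments:
    - [1,[0,0,0],0]
    - [1,[0,0,0],0]

```text
time_s: 18.88
position: [0.4246, -0.2233, 0.0929]
tcp_rot: [[0.766, 0.643, 0.001], [0.643, -0.766, -0.001], [0.0, 0.001, -1.0]]
force: [1.6, 0.1, 3.6]
opening: 0.174
```

```bash
python3 mon.py
```

```text
t 18.88 yaw 40.04 n 2109 ztop 215.40 sunk 7.34 v 17.5 mm/s F [1.6 0.1 3.6] M [-0.01  0.06 -0.13] pos [ 0.4246 -0.2233  0.0929]
```

17.5 mm/s is a safe rate, so I'll hold here.

Call:
servo_tool:
  increments:
    - [1,[0,0,0],0]
    - [1,[0,0,0],0]
    - [1,[0,0,0],0]
    - [1,[0,0,0],0]

```text
time_s: 19.42
position: [0.4246, -0.2233, 0.0928]
tcp_rot: [[0.766, 0.643, 0.001], [0.643, -0.766, -0.001], [0.0, 0.001, -1.0]]
force: [-1.1, 1.0, 5.0]
opening: 0.177
```

```bash
python3 mon.py
```

```text
t 19.43 yaw 40.04 n 2109 ztop 205.95 sunk 16.80 v 17.2 mm/s F [-1.1  1.   5. ] M [-0.08  0.01 -0.1 ] pos [ 0.4246 -0.2233  0.0928]
```

Call:
servo_tool:
  increments:
    - [1,[0,0,0],0]
    - [1,[0,0,0],0]
    - [1,[0,0,0],0]
    - [1,[0,0,0],0]
    - [1,[0,0,0],0]

```text
time_s: 20.1
position: [0.4246, -0.2233, 0.0928]
tcp_rot: [[0.766, 0.643, 0.001], [0.643, -0.766, -0.001], [0.0, 0.001, -1.0]]
force: [0.0, -0.3, 5.3]
opening: 0.18
```

```bash
python3 mon.py
```

```text
t 20.10 yaw 40.04 n 2111 ztop 194.58 sunk 28.17 v 16.8 mm/s F [ 0.  -0.3  5.3] M [-0.04 -0.   -0.15] pos [ 0.4246 -0.2233  0.0928]
```

Call:
servo_tool:
  increments:
    - [1,[0,0,0],0]
    - [1,[0,0,0],0]
    - [1,[0,0,0],0]
    - [1,[0,0,0],0]
    - [1,[0,0,0],0]

```text
time_s: 20.78
position: [0.4246, -0.2234, 0.0928]
tcp_rot: [[0.766, 0.643, 0.001], [0.643, -0.766, -0.001], [0.0, 0.001, -1.0]]
force: [0.8, 0.1, 4.5]
opening: 0.178
```

Call:
servo_tool:
  increments:
    - [1,[0,0,0],0]
    - [1,[0,0,0],0]
    - [1,[0,0,0],0]
    - [1,[0,0,0],0]
    - [1,[0,0,0],0]

```text
time_s: 21.4
position: [0.4246, -0.2233, 0.0928]
tcp_rot: [[0.766, 0.643, 0.001], [0.643, -0.766, -0.001], [0.0, 0.001, -1.0]]
force: [0.3, 0.4, 4.8]
opening: 0.177
```

```bash
python3 mon.py
```

```text
t 21.40 yaw 40.04 n 2107 ztop 172.97 sunk 49.77 v 16.6 mm/s F [0.3 0.4 4.8] M [-0.07  0.1  -0.13] pos [ 0.4246 -0.2233  0.0928]
```

Call:
servo_tool:
  increments:
    - [1,[0,0,0],0]
    - [1,[0,0,0],0]
    - [1,[0,0,0],0]
    - [1,[0,0,0],0]
    - [1,[0,0,0],0]

```text
time_s: 22.08
position: [0.4246, -0.2234, 0.0929]
tcp_rot: [[0.766, 0.643, 0.001], [0.643, -0.766, -0.001], [0.0, 0.001, -1.0]]
force: [0.7, 0.5, 6.2]
opening: 0.178
```

Call:
servo_tool:
  increments:
    - [1,[0,0,0],0]
    - [1,[0,0,0],0]
    - [1,[0,0,0],0]
    - [1,[0,0,0],0]
    - [1,[0,0,0],0]

```text
time_s: 22.7
position: [0.4246, -0.2233, 0.0928]
tcp_rot: [[0.766, 0.643, 0.001], [0.643, -0.766, -0.001], [0.0, 0.001, -1.0]]
force: [1.0, -0.2, 5.2]
opening: 0.182
```

```bash
python3 mon.py
```

```text
t 22.70 yaw 40.04 n 2139 ztop 150.95 sunk 71.80 v 16.9 mm/s F [ 1.  -0.2  5.2] M [-0.08  0.05 -0.16] pos [ 0.4246 -0.2233  0.0928]
```

Call:
servo_tool:
  increments:
    - [1,[0,0,0],0]
    - [1,[0,0,0],0]
    - [1,[0,0,0],0]
    - [1,[0,0,0],0]
    - [1,[0,0,0],0]

```text
time_s: 23.38
position: [0.4246, -0.2233, 0.0928]
tcp_rot: [[0.766, 0.643, 0.001], [0.643, -0.766, -0.001], [0.0, 0.001, -1.0]]
force: [-0.3, -0.5, 4.6]
opening: 0.178
```

```bash
python3 mon.py
```

```text
t 23.38 yaw 40.04 n 2129 ztop 147.88 sunk 74.86 v 4.5 mm/s F [-0.3 -0.5  4.6] M [-0.08  0.06 -0.1 ] pos [ 0.4246 -0.2233  0.0928]
```

The platform is at its bottom stop (sunk 74.9 mm). Next is closing: the expected stop is near yaw -4°.

Call:
servo_tool:
  increments:
    - [1,[0,0,0],6]
    - [1,[0,0,0],7]
    - [1,[0,0,0],7]
    - [1,[0,0,0],6]
    - [1,[0,0,0],5]

```text
time_s: 24.05
position: [0.4243, -0.2228, 0.0928]
tcp_rot: [[0.988, 0.156, -0.0], [0.156, -0.988, 0.0], [-0.0, -0.0, -1.0]]
force: [1.3, 1.9, 5.7]
opening: 0.179
```

```bash
python3 mon.py
```

```text
t 24.05 yaw 8.95 n 2136 ztop 147.90 sunk 74.84 v -0.0 mm/s F [1.3 1.9 5.7] M [0.17 0.05 0.24] pos [ 0.4243 -0.2228  0.0928]
```

Call:
servo_tool:
  increments:
    - [1,[0,0,0],3]
    - [1,[0,0,0],3]
    - [1,[0,0,0],2]
    - [1,[0,0,0],0]

```text
time_s: 24.6
position: [0.4243, -0.2227, 0.0928]
tcp_rot: [[1.0, 0.019, -0.0], [0.019, -1.0, 0.0], [-0.0, -0.0, -1.0]]
force: [0.8, 1.4, 5.9]
opening: 0.175
```

```bash
python3 mon.py
```

```text
t 24.60 yaw 1.11 n 2135 ztop 147.92 sunk 74.83 v -0.0 mm/s F [0.8 1.4 5.9] M [0.18 0.05 0.13] pos [ 0.4243 -0.2227  0.0928]
```

Call:
servo_tool:
  increments:
    - [1,[0,0,0],1.5]
    - [1,[0,0,0],1]
    - [1,[0,0,0],0]

```text
time_s: 25.02
position: [0.4243, -0.2227, 0.0928]
tcp_rot: [[1.0, -0.024, -0.0], [-0.024, -1.0, 0.0], [-0.0, -0.0, -1.0]]
force: [-0.3, 2.1, 5.3]
opening: 0.176
```

```bash
python3 mon.py
```

```text
t 25.02 yaw -1.39 n 2133 ztop 147.91 sunk 74.83 v 0.0 mm/s F [-0.3  2.1  5.3] M [0.3  0.1  0.15] pos [ 0.4243 -0.2227  0.0928]
```

Call:
servo_tool:
  increments:
    - [1,[0,0,0],1]
    - [1,[0,0,0],0]

```text
time_s: 25.32
position: [0.4243, -0.2227, 0.0928]
tcp_rot: [[0.999, -0.042, -0.0], [-0.042, -0.999, 0.0], [-0.0, -0.0, -1.0]]
force: [1.0, 2.0, 5.7]
opening: 0.181
```

```bash
python3 mon.py
```

```text
t 25.32 yaw -2.39 n 2142 ztop 147.91 sunk 74.84 v 0.0 mm/s F [1.  2.  5.7] M [0.2  0.08 0.19] pos [ 0.4243 -0.2227  0.0928]
```

Call:
servo_tool:
  increments:
    - [1,[0,0,0],0.7]
    - [1,[0,0,0],0]

```text
time_s: 25.62
position: [0.4243, -0.2226, 0.0928]
tcp_rot: [[0.999, -0.054, -0.0], [-0.054, -0.999, 0.0], [-0.0, -0.0, -1.0]]
force: [1.1, 2.6, 6.4]
opening: 0.18
```

```bash
python3 mon.py
```

```text
t 25.62 yaw -3.08 n 2137 ztop 147.90 sunk 74.85 v 0.0 mm/s F [1.1 2.6 6.4] M [0.26 0.02 0.14] pos [ 0.4243 -0.2226  0.0928]
```

Call:
servo_tool:
  increments:
    - [1,[0,0,0],0.6]
    - [1,[0,0,0],0]

```text
time_s: 25.92
position: [0.4243, -0.2226, 0.0928]
tcp_rot: [[0.998, -0.064, -0.0], [-0.064, -0.998, 0.0], [-0.0, -0.0, -1.0]]
force: [0.1, 3.0, 7.6]
opening: 0.18
```

```bash
python3 mon.py
```

```text
t 25.93 yaw -3.68 n 2140 ztop 147.86 sunk 74.89 v 0.1 mm/s F [0.1 3.  7.6] M [0.28 0.04 0.2 ] pos [ 0.4243 -0.2226  0.0928]
```

Call:
servo_tool:
  increments:
    - [1,[0,0,0],0.6]
    - [1,[0,0,0],0]

```text
time_s: 26.22
position: [0.4243, -0.2226, 0.0928]
tcp_rot: [[0.997, -0.075, -0.0], [-0.075, -0.997, 0.0], [-0.0, -0.0, -1.0]]
force: [-0.0, 3.0, 6.7]
opening: 0.177
```

```bash
python3 mon.py
```

```text
t 26.23 yaw -4.28 n 2135 ztop 147.86 sunk 74.88 v -0.0 mm/s F [-0.   3.   6.7] M [0.21 0.04 0.18] pos [ 0.4243 -0.2226  0.0928]
```

Call:
servo_tool:
  increments:
    - [1,[0,0,0],0.6]
    - [1,[0,0,0],0]

```text
time_s: 26.52
position: [0.4243, -0.2226, 0.0928]
tcp_rot: [[0.996, -0.085, -0.0], [-0.085, -0.996, 0.0], [-0.0, -0.0, -1.0]]
force: [1.7, 1.8, 6.5]
opening: 0.176
```

```bash
python3 mon.py
```

```text
t 26.52 yaw -4.88 n 2135 ztop 147.92 sunk 74.83 v -0.2 mm/s F [1.7 1.8 6.5] M [0.32 0.07 0.21] pos [ 0.4243 -0.2226  0.0928]
```

Call:
servo_tool:
  increments:
    - [1,[0,0,0],0.6]
    - [1,[0,0,0],0]

```text
time_s: 26.82
position: [0.4242, -0.2226, 0.0928]
tcp_rot: [[0.995, -0.096, -0.0], [-0.096, -0.995, 0.001], [-0.0, -0.0, -1.0]]
force: [0.6, 3.7, 5.7]
opening: 0.178
```

```bash
python3 mon.py
```

```text
t 26.82 yaw -5.48 n 2132 ztop 147.92 sunk 74.83 v -0.0 mm/s F [0.6 3.7 5.7] M [0.36 0.05 0.17] pos [ 0.4242 -0.2226  0.0928]
```

Call:
servo_tool:
  increments:
    - [1,[0,0,0],0.7]
    - [1,[0,0,0],0]

```text
time_s: 27.12
position: [0.4243, -0.2226, 0.0928]
tcp_rot: [[0.994, -0.108, -0.0], [-0.108, -0.994, 0.001], [-0.0, -0.0, -1.0]]
force: [-0.1, 2.1, 5.3]
opening: 0.177
```

```bash
python3 mon.py
```

```text
t 27.12 yaw -6.18 n 2144 ztop 147.89 sunk 74.85 v 0.1 mm/s F [-0.1  2.1  5.3] M [0.32 0.07 0.18] pos [ 0.4243 -0.2226  0.0928]
```

Call:
servo_tool:
  increments:
    - [1,[0,0,0],0.7]
    - [1,[0,0,0],0]

```text
time_s: 27.42
position: [0.4242, -0.2226, 0.0928]
tcp_rot: [[0.993, -0.12, -0.0], [-0.12, -0.993, 0.0], [-0.0, -0.0, -1.0]]
force: [0.3, 2.5, 6.2]
opening: 0.177
```

```bash
python3 mon.py; python3 look.py close; python3 - <<'E'
from h import *
p=cv2.imread("pics/w_close.png");cv2.imwrite("pics/closecrop.png",cv2.resize(p[195:395,230:400],None,fx=3.5,fy=3,interpolation=cv2.INTER_NEAREST))
E
```

```text
t 27.43 yaw -6.88 n 2144 ztop 147.89 sunk 74.85 v 0.0 mm/s F [0.3 2.5 6.2] M [0.31 0.05 0.18] pos [ 0.4242 -0.2226  0.0928]
27.475 [ 0.4242 -0.2226  0.0928] [-41.1  31.7 109.4   0.   39.   55.8] [[0.993, -0.12, -0.0], [-0.12, -0.993, 0.0], [-0.0, -0.0, -1.0]]
```

View pics/closecrop.png

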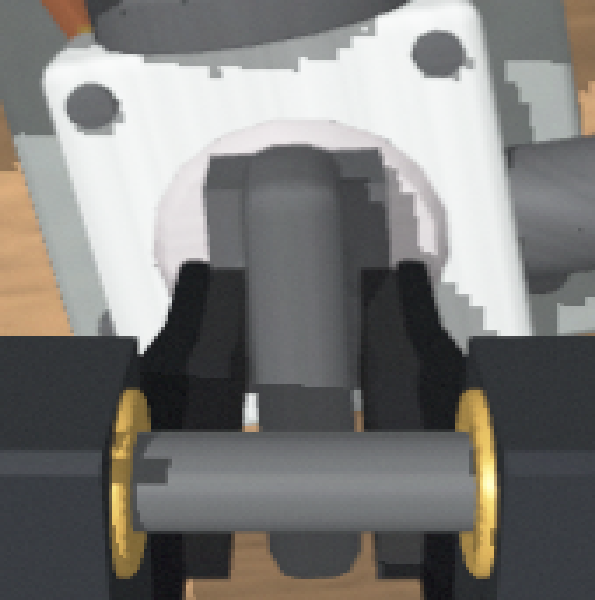

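The key bar is twisted about 2.7° anticlockwise in the grip: its top end is at x = 293 and its bottom end at 315 in the crop. So the key has stopped at yaw of about -4°, exactly the predicted shut position, and the jaws are slipping gently at 0.18 N m. The valve is shut, so I'll release and lift clear.

Call:
servo_tool:
  increments:
    - [0.6,[0,0,0],0]
    - [0.5,[0,0,0],0]
    - [0.4,[0,0,0],0]
    - [0.4,[0,0,0],0]
    - [0.4,[0,0,0],0]

```text
time_s: 28.15
position: [0.4243, -0.2231, 0.0926]
tcp_rot: [[0.993, -0.12, -0.0], [-0.12, -0.993, 0.0], [-0.0, -0.0, -1.0]]
force: [-0.6, -0.4, 0.6]
opening: 0.58
```

Call:
servo_tool:
  increments:
    - [0.3,[0,0,0],0]
    - [0.3,[0,0,-5],0]
    - [0.3,[0,0,-20],0]
    - [0.3,[0,0,-40],0]
    - [0.3,[0,0,-50],0]

```text
time_s: 28.78
position: [0.4237, -0.2226, 0.2085]
tcp_rot: [[0.993, -0.12, -0.002], [-0.12, -0.993, 0.002], [-0.002, -0.001, -1.0]]
force: [0.7, -1.2, -0.8]
opening: 0.697
```

Call:
servo_tool:
  increments:
    - [0.3,[-10,0,0],0]
    - [0.3,[0,0,0],0]
    - [0.3,[0,0,0],0]

```text
time_s: 29.15
position: [0.4136, -0.2213, 0.2067]
tcp_rot: [[0.993, -0.12, -0.002], [-0.12, -0.993, 0.002], [-0.002, -0.002, -1.0]]
force: [0.2, -0.5, -0.6]
opening: 0.698
```

```bash
python3 mon.py; python3 look.py final; python3 - <<'E'
from h import *
z=np.load("pics/w_final.npz");I=info("wrist",dict(tcp_rot=z["R"],position=z["t"]))
m=np.zeros((480,640),bool);c=proj([.4247,-.2218,.11],I)[0].astype(int);print(c);m[c[1]-70:c[1]+70,c[0]-60:c[0]+60]=1
P,u,v=cloud("wrist",z["d"],m,I);P=P[np.hypot(P[:,0]-.4247,P[:,1]+.2218)<.042]
for a,b in((.108,.13),(.112,.13)):print(bar(P,a,b))
k=P[P[:,2]>.1];print("top z",np.percentile(k[:,2],[50,95,99]))
E
```

```text
t 29.15 yaw -6.91 n 2137 ztop 147.89 sunk 74.86 v 0.0 mm/s F [ 0.2 -0.5 -0.6] M [-0.06  0.15 -0.04] pos [ 0.4136 -0.2213  0.2067]
29.2 [ 0.4138 -0.2214  0.2066] [-41.8  19.7 104.7   0.   55.7  55.1] [[0.993, -0.12, -0.002], [-0.12, -0.993, 0.002], [-0.002, -0.002, -1.0]]
[315 224]
(array([ 0.42540231, -0.22247709]), [0.012004286050796509, 0.06330409646034241], np.float32(177.35802))
(array([ 0.42535403, -0.22247487]), [0.012004286050796509, 0.0632074624300003], np.float32(177.35803))
top z [0.1190056  0.12052149 0.12104105]
```

View pics/w_final.png

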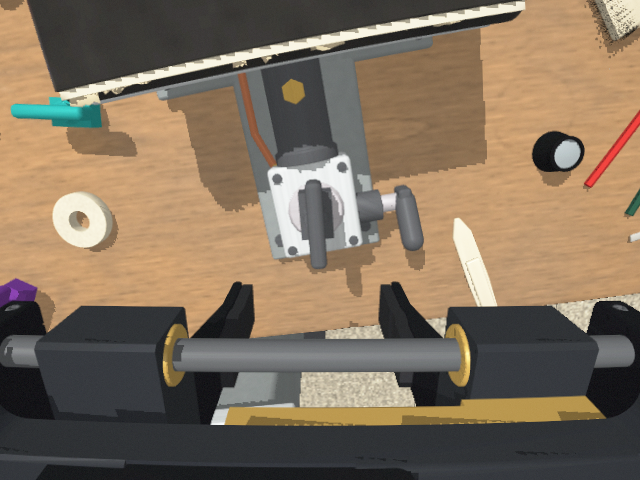

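View pics/mon_last.png

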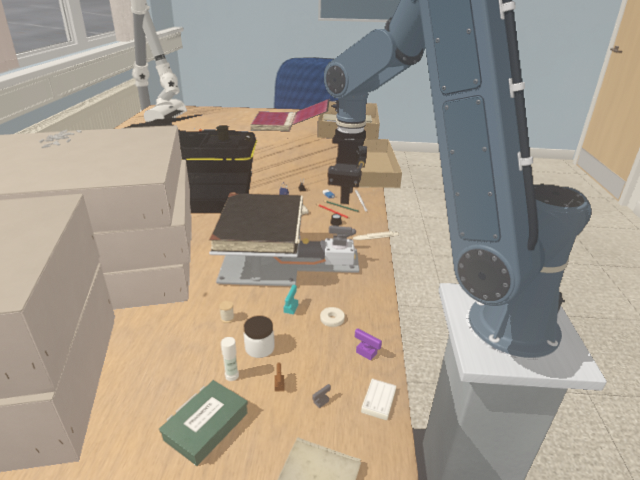

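The key stands seated (bar top at z = 120 mm, as expected), the platform is down, and nothing else has moved. The bar reads -2.6°, so I'll check how it sat in the grip before release to be sure the valve is on its seat.

```bash
python3 - <<'E'
from h import *
M=bot.camera_info("wrist")["mount"];K=bot.camera_info("wrist")["K"];D=bot.camera_info("wrist")["distortion"]
for n in("held","seat","close"):
    z=np.load(f"pics/w_{n}.npz");m=np.zeros((480,640),bool);m[230:330,270:365]=1
    P,u,v=cloud("wrist",z["d"],m,(K,D,M))
    k=(P[:,2]<-.0235)&(P[:,2]>-.03)&(abs(P[:,1])<.011);Q=P[k]
    xs=[];ys=[]
    for x in np.arange(.006,.03,.002):
        w=Q[(Q[:,0]>x)&(Q[:,0]<x+.002)]
        if len(w)>5:xs.append(x+.001);ys.append((w[:,1].min()+w[:,1].max())/2)
    f=np.polyfit(xs,ys,1);print(n,len(Q),"slope deg",np.degrees(np.arctan(f[0])).round(2),"tool yaw",np.degrees(np.arctan2(z["R"][1,0],z["R"][0,0])).round(2), np.round(np.array(ys)*1e3,1))
E
```

```text
held 2221 slope deg 1.79 tool yaw 38.7 [-0.4 -0.   0.6  0.6  0.6  0.5  0.6  0.6  0.5  0.6  0.6  0.8]
seat 2240 slope deg 1.03 tool yaw 3.41 [0.1 0.  0.6 0.3 0.4 0.3 0.6 0.4 0.3 0.3 0.5 0.8]
close 2238 slope deg -2.88 tool yaw -6.88 [-0.1 -0.1 -0.3 -0.5 -0.5 -0.5 -0.5 -0.7 -0.9 -1.3 -1.1 -1.1]
```

In the grip the key lagged the tool by about 3.7°, so it stopped at about -3° while the tool went on. The valve was against its seat, within about 0.02–0.05 rad at worst, and the tolerance is 0.07. The robot is clear, so I'm handing in.

```bash
python3 -c "
from rig import bot
print(bot.hand_in())"
```

```text
the job is handed in; nothing more can be done
None
```

I fitted the large dark grey key onto the spindle and cracked the valve. The platform sank all the way to its bottom stop at about 17 mm/s. I then turned the valve shut, left the key on the spindle, lifted the gripper clear and handed the job in at about 29 s of the 67 s. No verdict was reported.

**Fitting:** the key went on with almost no resistance, about 3 N when it seated.

**Opening:** sinking began at roughly 0.5 rad of valve angle. I held it there until the platform stopped.

**Last checks:**
- **Platform:** it had sunk 74.9 mm and was steady, with the ledger on top.
- **Key:** it stood at full depth with its bar top at z ≈ 120 mm. It was within about 1 mm of where I measured the spindle.
- **Other things:** I saw none of the bystanders moved in the last pictures, but I did not measure their positions.

**Valve shut, with some doubt:** I could not read the valve angle directly. While closing, the turning moment levelled off at about 0.18 N m and never rose sharply. In the last few degrees the jaws slipped about 3.7° on the bar, which fits the valve being on its hard stop. From the key's angle and its play on the spindle I estimate the valve is within 0.02 rad of shut, 0.05 at worst, against the 0.07 allowed. I did not regrip the key to confirm this.

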